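# Pin the carrier board and build the drying stack

### The arm

A 6-joint arm with a two-finger parallel gripper is mounted at the origin on the work surface. World frame = base frame: x ahead of the robot, y to its left, z up, the work surface at z = 0. Lengths are in mm, angles in degrees, forces in N, time in s.
With the tool pointing down it reaches from about 350 to 1000 mm from the base axis. Payload 7.1 kg.
Tool frame: the origin (TCP) lies midway between the tips of the shut fingers; the grasp point (between the pads) lies 19 mm behind it (ctrl.grip_point_offset is the z of the grasp point in the tool frame, in mm); z points along the fingers, y is the line along which they close (so a half turn about z gives the same grasp; the last joint's range is limited). The gripper opens to 85 mm and grips with 20 to 120 N. Pads are 22 mm wide; open, the fingers measure 114 mm over their backs; the gripper's body (76 mm by 85 mm) begins 54 mm behind the grasp point. The pads swing forward as they close: fully open they stand 13 mm farther back than shut.
Start: joints at [72.479, 24.242, 93.386, -0, 62.372, -1.089], TCP at [176.771, 599.464, 231.319] pointing down, gripper open.
Joint ranges: [-172.04, 172.04], [-51.8, 120.97], [4.93, 147.93], [-75.15, 255.16], [6.16, 154.13], [-145.62, 145.62]. Speed limits (degrees/s): [136.94, 136.94, 172.46, 180, 180, 180].

### API

Orientations are given as [roll, pitch, yaw] about the fixed x, y, z axes, in that order (R = Rz(yaw) Ry(pitch) Rx(roll)).
In Python, from rig import ctrl gives the robot as it stands.
- The arm moves only by the tool drive_tool, never from a script. Its arguments are lists of equal length, an entry for each row: "offset": the shift along the tool's x, y, z in m, a list of three; "twist": the turn about the tool's z in rad. In form: {"offset": [[x, y, z], ...], "twist": [twist, ...]}. A call has 1 to 10 rows; each row is the pose to reach, as a shift and turn from the pose commanded when the call began, along the tool's axes at that moment; what a row does not reach only later rows make up. A row lasts 1/12 s, in which the tool goes at most 41.7 mm and 7.16 degrees, less where a joint would pass 70% of its speed; a pose out of reach is approached as far as the arm can. A call with a gripper value outside its range is refused whole. "gripper" is the opening in per cent of the stroke, from 0 (shut) to 100 (fully open), set as the call begins (left out, the last holds). The fingers move at their own pace and stop on an object; "newtons" is the grip in N (left out, the last holds). Time passes only in rows, so rows that repeat a pose let the fingers close. It gives the time, the measured TCP pose, the force, the opening and the grip force at its end, in the units of the state.
- ctrl.sense(): the state, without advancing time (a new reading comes with each control period).
- ctrl.read_camera(name): name is "scene" or "top" or "wrist"; returns the picture (384x512x3 uint8, blue, green, red); there is no depth.
- ctrl.camera_model(name): a dict with "mtx" (3x3 intrinsics, pixels), "extrinsics" (4x4, takes a point from world to camera coordinates). Camera axes: x right, y up, looking along -z (the intrinsics and any distortion apply to the point x, -y, -z); pixel columns grow to the right and rows downward; lengths in mm; the calibration is good to about 2 mm. The wrist camera is an equidistant fisheye: a pixel r from the principal point sees the ray r / f radians off the axis. A picture is of the moment at which its call begins: read the wrist's pose just before it. camera_model takes no time and is no camera call; for the wrist camera it gives the pose at the moment of the call.
- ctrl.finish_job(): hands the job in; it is judged then, once.
The state is a dict: "time": time; "joint_pos": joint angles; "joint_vel": joint speeds; "tau": joint torques, N m; "tool_pos": TCP position; "eef_rot": TCP orientation; "ft_force": force on the tool from outside, world axes, zero at the start; "moment": the same for the moment, N m; "finger_gap": finger opening in mm; "gripper_force": force on a finger pad.
Only numpy, scipy, OpenCV 4.12 (cv2) and the standard library are available. Lean on these libraries where they do the work, as an engineer would, in place of code of your own. Each camera call takes 0.05 s, during which the arm holds its last target. There are 200 camera calls.

### The job

Set up a drying stack for the slats: slide the chipboard board fully home against both fences of the jig's corner, then pin it by pushing the two dowels fully down through its two holes into the jig. Then lay all the slats there are on it as a square tower, centred on the board, two to a layer: the first pair parallel to the board's long sides, each next layer crosswise on the one below, with each slat's outer edge flush with the slat ends beneath so that the tower is 120 mm square (an odd last slat lies on one side); leave the tools, bottles and other things on the bench where they are.

Things in the scene. Friction and masses are not known exactly. Their poses are not given: they have to be found in the camera images.
- jig: Fixed jig: plywood base 260 (x) x 230 (y) x 25 mm, aluminium fences 15 mm wide rising 12 mm above it along its near (-x) and right (-y) edges form the corner; far and left sides are open. Origin: centre of underside. Inner fence faces at x = -115 and y = -100 mm: a board home in the corner has its origin at (-15, -15, 25) mm and its axes along the jig's.
- jig_hole0 (a point): Mouth centre (on the base's top, 25 mm above the bench) of the blind dowel hole at (67, 53) mm in the jig: 19.5 mm wide, 20 mm deep.
- jig_hole1 (a point): The same for the other dowel hole, at (-97, -83) mm in the jig, close to the corner of the fences.
- board: Loose chipboard carrier board 200 (x) x 170 (y) x 16 mm, about 0.4 kg, lying flat on the jig's base, a little off the corner. Origin: centre of its underside; z up. Two 19.5 mm holes go right through it at (82, 68) and (-82, -68) mm; when it is home in the corner they lie over the jig's two holes.
- board_hole0 (a point): Centre of the board's hole at (82, 68) mm, on its top face; comes over jig_hole0.
- board_hole1 (a point): Centre of the board's hole at (-82, -68) mm, on its top face; comes over jig_hole1.
- block: Fixed dark wooden block 120 (x) x 50 (y) x 36 mm with two 18 mm sockets, 28 mm deep, at x = -30 and +30 mm, which hold the dowels upright. Origin: centre of its underside.
- dowel0: Round wooden dowel, 16 mm thick, 80 mm long, tapered foot, standing in the block with its upper 52 mm free. Origin: centre of its foot; z along it, up. Fully home in the jig it stands 5 mm above the bench and 44 mm above the board. The two are alike.
- dowel1: Round wooden dowel, 16 mm thick, 80 mm long, tapered foot, standing in the block with its upper 52 mm free. Origin: centre of its foot; z along it, up. Fully home in the jig it stands 5 mm above the bench and 44 mm above the board. The two are alike.
- slat0: Pale wooden slat 120 (x) x 28 (y) x 16 (z) mm, about 40 g, lying flat on the bench. Origin: its middle, 8 mm above what it lies on. All slats are alike; four to six are there (None if absent).
- slat1: Pale wooden slat 120 (x) x 28 (y) x 16 (z) mm, about 40 g, lying flat on the bench. Origin: its middle, 8 mm above what it lies on. All slats are alike; four to six are there (None if absent).
- slat2: Pale wooden slat 120 (x) x 28 (y) x 16 (z) mm, about 40 g, lying flat on the bench. Origin: its middle, 8 mm above what it lies on. All slats are alike; four to six are there (None if absent).
- slat3: Pale wooden slat 120 (x) x 28 (y) x 16 (z) mm, about 40 g, lying flat on the bench. Origin: its middle, 8 mm above what it lies on. All slats are alike; four to six are there (None if absent).
- slat4: Pale wooden slat 120 (x) x 28 (y) x 16 (z) mm, about 40 g, lying flat on the bench. Origin: its middle, 8 mm above what it lies on. All slats are alike; four to six are there (None if absent).
- slat5: Pale wooden slat 120 (x) x 28 (y) x 16 (z) mm, about 40 g, lying flat on the bench. Origin: its middle, 8 mm above what it lies on. All slats are alike; four to six are there (None if absent).
- rule: Bystander: heavy steel rule 240 (y) x 22 x 6 mm lying between the slats. Origin: centre of underside.
- tape: Bystander: yellow tape measure, 65 x 34 x 60 mm high. Origin: centre of underside.
- glue: Bystander: glue bottle, 60 mm wide, 160 mm high. Origin: centre of underside.
- spray: Bystander: spray can, 60 mm wide, 170 mm high. Origin: centre of underside.
- mug: Bystander: white mug, 80 mm wide, 90 mm high. Origin: centre of underside.
- driver: Bystander: screwdriver, 200 mm long, lying along its x.
- square: Bystander: try square, 120 mm wooden stock along its y and 160 mm steel blade along its x. Origin: centre of the stock's underside.
There are look-alikes about, which are no part of the job. What is shaped like the slat5 but green or turquoise is not meant.

How it is judged (in metres and radians):
On the way, in this order (a step that is already met when the one before it is completed fails the run):
1. the board lies home against both fences (x of board in the frame of jig between -0.019 and -0.011 m and y of board in the frame of jig between -0.019 and -0.011 m and z of board in the frame of jig between 0.021 and 0.029 m and angle between the x axis of board and the x axis of jig, either way round below 0.04 rad), for 0.2 s.
2. the board is home and both dowels are fully in, through its holes (all of step 1 and ((horizontal distance between dowel0 and jig_hole0 below 0.005 m and z of dowel0 in the frame of jig below 0.01 m and angle between dowel0's own z axis and vertical below 0.12 rad) or (horizontal distance between dowel0 and jig_hole1 below 0.005 m and z of dowel0 in the frame of jig below 0.01 m and angle between dowel0's own z axis and vertical below 0.12 rad)) and ((horizontal distance between dowel1 and jig_hole0 below 0.005 m and z of dowel1 in the frame of jig below 0.01 m and angle between dowel1's own z axis and vertical below 0.12 rad) or (horizontal distance between dowel1 and jig_hole1 below 0.005 m and z of dowel1 in the frame of jig below 0.01 m and angle between dowel1's own z axis and vertical below 0.12 rad))), for 0.2 s.
At the end, for the whole second after the job is handed in: Board home in the corner (4 mm, 0.04 rad); each dowel in a jig hole, foot within 5 mm of its bottom, upright; every slat at rest in its layer (layers 1, 3 along board x, 2 along y), 46 mm aside of the board centre and centred lengthwise (12 mm), height 4 mm, direction 0.15 rad (all of step 2 and ((z of slat0 in the frame of board between 0.02 and 0.028 m and x of slat0 in the frame of board between -0.012 and 0.012 m and y of slat0 in the frame of board between 0.034 and 0.058 m and angle between the x axis of slat0 and the x axis of board, either way round below 0.15 rad) or (z of slat0 in the frame of board between 0.02 and 0.028 m and x of slat0 in the frame of board between -0.012 and 0.012 m and y of slat0 in the frame of board between -0.058 and -0.034 m and angle between the x axis of slat0 and the x axis of board, either way round below 0.15 rad) or (z of slat0 in the frame of board between 0.036 and 0.044 m and y of slat0 in the frame of board between -0.012 and 0.012 m and x of slat0 in the frame of board between 0.034 and 0.058 m and angle between the x axis of slat0 and the y axis of board, either way round below 0.15 rad) or (z of slat0 in the frame of board between 0.036 and 0.044 m and y of slat0 in the frame of board between -0.012 and 0.012 m and x of slat0 in the frame of board between -0.058 and -0.034 m and angle between the x axis of slat0 and the y axis of board, either way round below 0.15 rad) or (z of slat0 in the frame of board between 0.052 and 0.06 m and x of slat0 in the frame of board between -0.012 and 0.012 m and y of slat0 in the frame of board between 0.034 and 0.058 m and angle between the x axis of slat0 and the x axis of board, either way round below 0.15 rad) or (z of slat0 in the frame of board between 0.052 and 0.06 m and x of slat0 in the frame of board between -0.012 and 0.012 m and y of slat0 in the frame of board between -0.058 and -0.034 m and angle between the x axis of slat0 and the x axis of board, either way round below 0.15 rad)) and linear speed of each of slat0, slat1, slat2, slat3, slat4, slat5 below 0.02 m/s and ((z of slat1 in the frame of board between 0.02 and 0.028 m and x of slat1 in the frame of board between -0.012 and 0.012 m and y of slat1 in the frame of board between 0.034 and 0.058 m and angle between the x axis of slat1 and the x axis of board, either way round below 0.15 rad) or (z of slat1 in the frame of board between 0.02 and 0.028 m and x of slat1 in the frame of board between -0.012 and 0.012 m and y of slat1 in the frame of board between -0.058 and -0.034 m and angle between the x axis of slat1 and the x axis of board, either way round below 0.15 rad) or (z of slat1 in the frame of board between 0.036 and 0.044 m and y of slat1 in the frame of board between -0.012 and 0.012 m and x of slat1 in the frame of board between 0.034 and 0.058 m and angle between the x axis of slat1 and the y axis of board, either way round below 0.15 rad) or (z of slat1 in the frame of board between 0.036 and 0.044 m and y of slat1 in the frame of board between -0.012 and 0.012 m and x of slat1 in the frame of board between -0.058 and -0.034 m and angle between the x axis of slat1 and the y axis of board, either way round below 0.15 rad) or (z of slat1 in the frame of board between 0.052 and 0.06 m and x of slat1 in the frame of board between -0.012 and 0.012 m and y of slat1 in the frame of board between 0.034 and 0.058 m and angle between the x axis of slat1 and the x axis of board, either way round below 0.15 rad) or (z of slat1 in the frame of board between 0.052 and 0.06 m and x of slat1 in the frame of board between -0.012 and 0.012 m and y of slat1 in the frame of board between -0.058 and -0.034 m and angle between the x axis of slat1 and the x axis of board, either way round below 0.15 rad)) and ((z of slat2 in the frame of board between 0.02 and 0.028 m and x of slat2 in the frame of board between -0.012 and 0.012 m and y of slat2 in the frame of board between 0.034 and 0.058 m and angle between the x axis of slat2 and the x axis of board, either way round below 0.15 rad) or (z of slat2 in the frame of board between 0.02 and 0.028 m and x of slat2 in the frame of board between -0.012 and 0.012 m and y of slat2 in the frame of board between -0.058 and -0.034 m and angle between the x axis of slat2 and the x axis of board, either way round below 0.15 rad) or (z of slat2 in the frame of board between 0.036 and 0.044 m and y of slat2 in the frame of board between -0.012 and 0.012 m and x of slat2 in the frame of board between 0.034 and 0.058 m and angle between the x axis of slat2 and the y axis of board, either way round below 0.15 rad) or (z of slat2 in the frame of board between 0.036 and 0.044 m and y of slat2 in the frame of board between -0.012 and 0.012 m and x of slat2 in the frame of board between -0.058 and -0.034 m and angle between the x axis of slat2 and the y axis of board, either way round below 0.15 rad) or (z of slat2 in the frame of board between 0.052 and 0.06 m and x of slat2 in the frame of board between -0.012 and 0.012 m and y of slat2 in the frame of board between 0.034 and 0.058 m and angle between the x axis of slat2 and the x axis of board, either way round below 0.15 rad) or (z of slat2 in the frame of board between 0.052 and 0.06 m and x of slat2 in the frame of board between -0.012 and 0.012 m and y of slat2 in the frame of board between -0.058 and -0.034 m and angle between the x axis of slat2 and the x axis of board, either way round below 0.15 rad)) and ((z of slat3 in the frame of board between 0.02 and 0.028 m and x of slat3 in the frame of board between -0.012 and 0.012 m and y of slat3 in the frame of board between 0.034 and 0.058 m and angle between the x axis of slat3 and the x axis of board, either way round below 0.15 rad) or (z of slat3 in the frame of board between 0.02 and 0.028 m and x of slat3 in the frame of board between -0.012 and 0.012 m and y of slat3 in the frame of board between -0.058 and -0.034 m and angle between the x axis of slat3 and the x axis of board, either way round below 0.15 rad) or (z of slat3 in the frame of board between 0.036 and 0.044 m and y of slat3 in the frame of board between -0.012 and 0.012 m and x of slat3 in the frame of board between 0.034 and 0.058 m and angle between the x axis of slat3 and the y axis of board, either way round below 0.15 rad) or (z of slat3 in the frame of board between 0.036 and 0.044 m and y of slat3 in the frame of board between -0.012 and 0.012 m and x of slat3 in the frame of board between -0.058 and -0.034 m and angle between the x axis of slat3 and the y axis of board, either way round below 0.15 rad) or (z of slat3 in the frame of board between 0.052 and 0.06 m and x of slat3 in the frame of board between -0.012 and 0.012 m and y of slat3 in the frame of board between 0.034 and 0.058 m and angle between the x axis of slat3 and the x axis of board, either way round below 0.15 rad) or (z of slat3 in the frame of board between 0.052 and 0.06 m and x of slat3 in the frame of board between -0.012 and 0.012 m and y of slat3 in the frame of board between -0.058 and -0.034 m and angle between the x axis of slat3 and the x axis of board, either way round below 0.15 rad)) and ((z of slat4 in the frame of board between 0.02 and 0.028 m and x of slat4 in the frame of board between -0.012 and 0.012 m and y of slat4 in the frame of board between 0.034 and 0.058 m and angle between the x axis of slat4 and the x axis of board, either way round below 0.15 rad) or (z of slat4 in the frame of board between 0.02 and 0.028 m and x of slat4 in the frame of board between -0.012 and 0.012 m and y of slat4 in the frame of board between -0.058 and -0.034 m and angle between the x axis of slat4 and the x axis of board, either way round below 0.15 rad) or (z of slat4 in the frame of board between 0.036 and 0.044 m and y of slat4 in the frame of board between -0.012 and 0.012 m and x of slat4 in the frame of board between 0.034 and 0.058 m and angle between the x axis of slat4 and the y axis of board, either way round below 0.15 rad) or (z of slat4 in the frame of board between 0.036 and 0.044 m and y of slat4 in the frame of board between -0.012 and 0.012 m and x of slat4 in the frame of board between -0.058 and -0.034 m and angle between the x axis of slat4 and the y axis of board, either way round below 0.15 rad) or (z of slat4 in the frame of board between 0.052 and 0.06 m and x of slat4 in the frame of board between -0.012 and 0.012 m and y of slat4 in the frame of board between 0.034 and 0.058 m and angle between the x axis of slat4 and the x axis of board, either way round below 0.15 rad) or (z of slat4 in the frame of board between 0.052 and 0.06 m and x of slat4 in the frame of board between -0.012 and 0.012 m and y of slat4 in the frame of board between -0.058 and -0.034 m and angle between the x axis of slat4 and the x axis of board, either way round below 0.15 rad)) and ((z of slat5 in the frame of board between 0.02 and 0.028 m and x of slat5 in the frame of board between -0.012 and 0.012 m and y of slat5 in the frame of board between 0.034 and 0.058 m and angle between the x axis of slat5 and the x axis of board, either way round below 0.15 rad) or (z of slat5 in the frame of board between 0.02 and 0.028 m and x of slat5 in the frame of board between -0.012 and 0.012 m and y of slat5 in the frame of board between -0.058 and -0.034 m and angle between the x axis of slat5 and the x axis of board, either way round below 0.15 rad) or (z of slat5 in the frame of board between 0.036 and 0.044 m and y of slat5 in the frame of board between -0.012 and 0.012 m and x of slat5 in the frame of board between 0.034 and 0.058 m and angle between the x axis of slat5 and the y axis of board, either way round below 0.15 rad) or (z of slat5 in the frame of board between 0.036 and 0.044 m and y of slat5 in the frame of board between -0.012 and 0.012 m and x of slat5 in the frame of board between -0.058 and -0.034 m and angle between the x axis of slat5 and the y axis of board, either way round below 0.15 rad) or (z of slat5 in the frame of board between 0.052 and 0.06 m and x of slat5 in the frame of board between -0.012 and 0.012 m and y of slat5 in the frame of board between 0.034 and 0.058 m and angle between the x axis of slat5 and the x axis of board, either way round below 0.15 rad) or (z of slat5 in the frame of board between 0.052 and 0.06 m and x of slat5 in the frame of board between -0.012 and 0.012 m and y of slat5 in the frame of board between -0.058 and -0.034 m and angle between the x axis of slat5 and the x axis of board, either way round below 0.15 rad))); the robot touches nothing.
It fails at once if a bystander (rule, tape measure, glue, spray can, mug, screwdriver or try square) is moved more than 50 mm (distance of any of rule, tape, glue, spray, mug, driver, square from where it was at the start of the episode above 0.05 m).
Of slat0, slat1, slat2, slat3, slat4, slat5 only 4 to 6 are there at a start; the rules pass over those that are not, and their reading is None.
At some moment in a run one of slat0, slat1, slat2, slat3, slat4, slat5, board may be knocked a few centimetres aside while the robot is not near it.
It also fails if it takes over 210 s, if anything falls off the work surface, if the arm or the gripper's body presses on something with over 40 N, if the wrist force passes 120 N, or if a joint passes its speed limit or range.

## Working session

There is one attempt and no reset: what is moved stays moved. The work goes in short steps, Python scripts to look and compute and a tool call to move; the robot and the scene stay as the last step left them, time stands still between calls to the robot, and variables do not carry over. Pictures are saved under pics/ and viewed, at most 14 in all, crops included, and the job is handed in when it is done.

Besides the shell and the picture viewer there is one more tool, called after "Call:" in YAML: its name, and indented under it one key for each argument. drive_tool: Moves the arm, as the interface text tells. Its arguments: {"type":"object","properties":{"offset":{"type":"array"},"twist":{"type":"array"},"gripper":{"type":"number"},"newtons":{"type":"number"}},"required":["offset","twist"]}

```bash
mkdir -p pics; ls
cat > h.py <<'E'
import numpy as np, cv2
from rig import ctrl
def snap(n,f):
    im=ctrl.read_camera(n); cv2.imwrite(f'pics/{f}.png',im); return im
def px2w(n,uv,z):
    m=ctrl.camera_model(n);K=np.array(m['mtx'],float);E=np.array(m['extrinsics'],float)
    out=[]
    for u,v in uv:
        a=(u-K[0,2])/K[0,0];b=(v-K[1,2])/K[1,1]
        if n=='wrist':
            r=np.hypot(a,b); s=np.tan(r)/r if r>0 else 1; a*=s;b*=s
        d=E[:3,:3].T@np.array([a,-b,-1]); c=-E[:3,:3].T@E[:3,3]
        out.append(c+d*(z-c[2])/d[2])
    return np.array(out)
def w2px(n,P):
    m=ctrl.camera_model(n);K=np.array(m['mtx'],float);E=np.array(m['extrinsics'],float)
    o=[]
    for p in P:
        q=E[:3,:3]@p+E[:3,3]; a=q[0]/-q[2];b=-q[1]/-q[2]
        if n=='wrist':
            r=np.hypot(a,b);th=np.arctan(r);a*=th/r;b*=th/r
        o.append((K[0,0]*a+K[0,2],K[1,1]*b+K[1,2]))
    return np.array(o)
def st():
    s=ctrl.sense();print({k:(np.round(s[k],2).tolist()) for k in ('time','joint_pos','tool_pos','eef_rot','ft_force','finger_gap')})
E
python3 - <<'E'
from h import *
st(); print(ctrl.grip_point_offset)
for n in('scene','top','wrist'):
    im=snap(n,n+'0'); m=ctrl.camera_model(n);print(n,m)
a=cv2.imread('pics/top0.png');cv2.imwrite('pics/top0b.png',cv2.resize(a,(800,600),interpolation=cv2.INTER_CUBIC))
E
```

```text
pics
{'time': 0.0, 'joint_pos': [72.48, 24.29, 93.43, -0.0, 62.37, -1.09], 'tool_pos': [176.62, 598.93, 230.51], 'eef_rot': [-179.91, -0.0, 163.57], 'ft_force': [0.45, 0.38, -0.43], 'finger_gap': 85.21}
-18.700000000000003
scene {'mtx': array([[426.59911869,   0.        , 253.694729  ],
       [  0.        , 426.59911869, 188.20612732],
       [  0.        ,   0.        ,   1.        ]]), 'extrinsics': array([[ 8.51140633e-01,  5.24900714e-01, -6.23405247e-03,
        -4.80483535e+02],
       [-3.71804176e-01,  6.11188916e-01,  6.98720089e-01,
         1.58354156e+02],
       [ 3.70568858e-01, -5.92391212e-01,  7.15367998e-01,
        -1.53032612e+03],
       [ 0.00000000e+00,  0.00000000e+00,  0.00000000e+00,
         1.00000000e+00]])}
top {'mtx': array([[429.80017639,   0.        , 254.05623929],
       [  0.        , 429.80017639, 194.08379307],
       [  0.        ,   0.        ,   1.        ]]), 'extrinsics': array([[ 1.74377529e-02, -9.99755620e-01,  1.35877030e-02,
        -1.66639514e+01],
       [ 9.94290290e-01,  1.87700990e-02,  1.05045239e-01,
        -5.78609135e+02],
       [-1.05274611e-01,  1.16783682e-02,  9.94374614e-01,
        -1.43795423e+03],
       [ 0.00000000e+00,  0.00000000e+00,  0.00000000e+00,
         1.00000000e+00]])}
wrist {'mtx': array([[297.31863964,   0.        , 253.34030609],
       [  0.        , 297.31863964, 187.7502926 ],
       [  0.        ,   0.        ,   1.        ]]), 'extrinsics': array([[ 2.84324382e-01,  9.58728109e-01, -2.40645616e-04,
        -6.23916593e+02],
       [-9.08709408e-01,  2.69410596e-01, -3.18849719e-01,
         3.95309516e+01],
       [-3.05625355e-01,  9.08754261e-02,  9.47805254e-01,
        -3.80521298e+02],
       [ 0.00000000e+00,  0.00000000e+00,  0.00000000e+00,
         1.00000000e+00]])}
```

View pics/top0b.png

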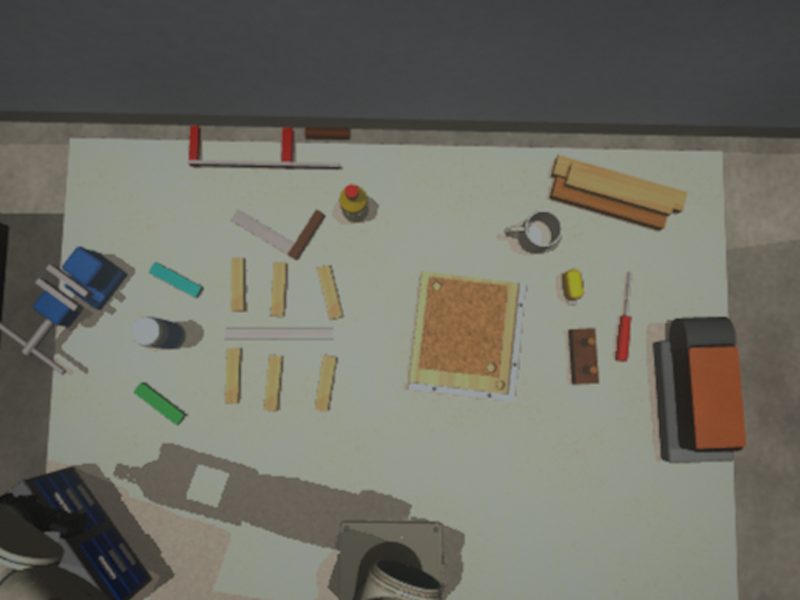

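View pics/scene0.png

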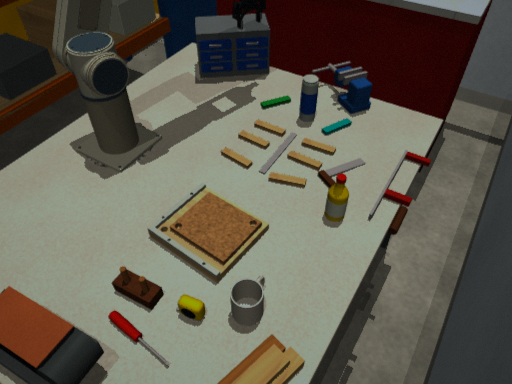

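Six pale slats in the top view: (237,284), (279,289), (329,291), (233,376), (273,382) and (325,382). Things that could be confused with them: the turquoise one (175,280), the green one (160,403) and the long planks (620,190). I'll choose only the six pale 120 mm pieces. The jig with its cork-coloured board is at (466,335), and the dowel block at (584,356).

```bash
cat >> h.py <<'E'
def rects(im,mask,n,z,amin=60):
    out=[]
    cs,_=cv2.findContours(mask,cv2.RETR_EXTERNAL,cv2.CHAIN_APPROX_NONE)
    for c in cs:
        if cv2.contourArea(c)<amin: continue
        P=px2w(n,c[:,0].astype(float),z)[:,:2].astype(np.float32)
        (x,y),(w,h),a=cv2.minAreaRect(P)
        if w<h: w,h,a=h,w,a+90
        out.append((x,y,w,h,(a+90)%180-90))
    return out
def slats(im=None,verbose=1):
    im=ctrl.read_camera('top') if im is None else im
    big=cv2.resize(im,None,fx=4,fy=4,interpolation=cv2.INTER_CUBIC)
    hsv=cv2.cvtColor(big,cv2.COLOR_BGR2HSV)
    m=cv2.inRange(hsv,(12,75,110),(30,255,255))
    out=[]
    cs,_=cv2.findContours(m,cv2.RETR_EXTERNAL,cv2.CHAIN_APPROX_NONE)
    for c in cs:
        if cv2.contourArea(c)<1500: continue
        P=px2w('top',(c[:,0]-1.5)/4,16)[:,:2].astype(np.float32)
        (x,y),(w,h),a=cv2.minAreaRect(P)
        if w<h: w,h,a=h,w,a+90
        M=cv2.moments(c);q=px2w('top',[((M['m10']/M['m00']-1.5)/4,(M['m01']/M['m00']-1.5)/4)],16)[0]
        if 80<w<150 and 15<h<45: out.append((q[0],q[1],w,h,(a+90)%180-90))
    if verbose:
        for r in out: print(np.round(r,1))
    return out
E
python3 - <<'E'
from h import *
a=cv2.imread('pics/top0.png')
slats(a)
print('hsv',cv2.cvtColor(a,cv2.COLOR_BGR2HSV)[[182,240,214],[152,149,298]])
c=a[165:265,250:400];cv2.imwrite('pics/c1.png',cv2.resize(c,(800,533),interpolation=cv2.INTER_CUBIC))
E
```

```text
[403.6 147.4 118.1  28.4  -7.6]
[402.  261.5 117.3  28.2  -4. ]
[416.5 349.9 116.2  27.7  -0. ]
[603.1 143.3 118.1  28.1  15.4]
[607.2 257.  118.4  28.3  -1.3]
[616.8 348.2 118.4  26.3   2.8]
hsv [[ 23 101 151]
 [ 24 102 150]
 [ 15 133 138]]
```

View pics/c1.png

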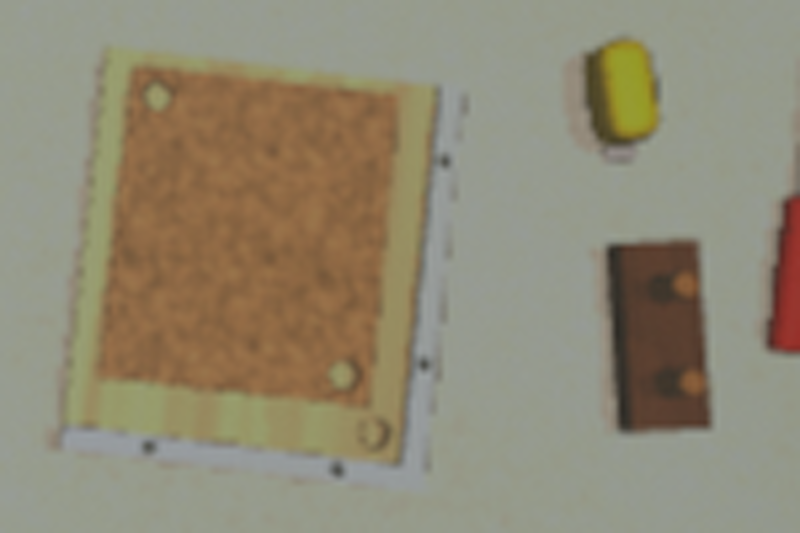

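Run:
```python
from h import *
def p(l,z): return np.round(px2w('top',[(250+x/5.333-.4,165+y/5.333-.4) for x,y in l],z)[:,:2],1).tolist()
print('board',p([(133,66),(398,95),(370,405),(98,378)],41))
print('holes',p([(157,97),(344,376)],41),'jh1',p([(373,433)],25))
print('base far-left',p([(108,48)],25),'fence inner corner',p([(401,463)],37),'fence outer: NL, FR, NR',p([(62,447),(465,92),(425,488)],37))
print('inner fence pts',p([(437,85),(401,463),(64,427)],25))
print('dowels',p([(685,286),(692,383)],88))
```

```text
board [[637.7, -74.8], [622.2, -244.6], [424.8, -227.0], [438.8, -55.2]]
holes [[618.0, -90.4], [442.7, -210.5]] jh1 [[407.2, -231.5]]
base far-left [[651.5, -59.5]] fence inner corner [[388.8, -247.3]] fence outer: NL, FR, NR [[395.2, -33.4], [625.6, -288.4], [373.5, -262.4]]
inner fence pts [[631.4, -272.7], [388.5, -249.4], [407.6, -34.8]]
dowels [[500.9, -413.0], [441.6, -416.5]]
```

```bash
cat >> h.py <<'E'
import json,os
from scipy.spatial.transform import Rotation as Ro
def plan(tgts,cur=None,save=True):
    """tgts: list of (x,y,z,yaw) mm/deg -> print offset/twist from cur; last becomes new cur"""
    if cur is None: cur=json.load(open('cur.json'))
    R=Ro.from_euler('xyz',[180,0,cur[3]],degrees=True).as_matrix()
    for t in tgts:
        o=R.T@(np.array(t[:3])-cur[:3]); tw=-((t[3]-cur[3]+180)%360-180)
        o=np.round(o/1000,4); tw=round(float(np.radians(tw)),3)
        n=max(np.linalg.norm(o)*1000/41.7,abs(tw)/.125)
        new=list(np.array(cur[:3])+R@(o*1000))+[cur[3]-np.degrees(tw)]
        print('off',o.tolist(),'tw',tw,'rows>=%.1f'%n)
    if save: json.dump([float(v) for v in new],open('cur.json','w'))
E
python3 - <<'E'
from h import *
s=ctrl.sense();m=ctrl.camera_model('wrist');E=m['extrinsics'];c=-E[:3,:3].T@E[:3,3]
R=Ro.from_euler('xyz',s['eef_rot'],degrees=True).as_matrix()
print('cam in tool',R.T@(c-s['tool_pos']),'axes',np.round(R.T@E[:3,:3].T,3))
json.dump([176.771,599.464,231.319,163.568],open('cur.json','w'))
# jig centre region
plan([(400,200,300,174.7),(490,-140,300,174.7)])
E
```

```text
cam in tool [  82.87628992   -0.61513669 -142.3792074 ] axes [[-0.002  0.948  0.319]
 [ 1.     0.002 -0.   ]
 [-0.001  0.319 -0.948]]
off [-0.3271, -0.32, -0.0687] tw -0.194 rows>=11.1
off [-0.5096, -0.6207, -0.0687] tw -0.194 rows>=19.3
```

Run:
```python
from h import *
c0=[176.771,599.464,231.319,163.568]
R=Ro.from_euler('xyz',[180,0,c0[3]],degrees=True).as_matrix()
p=np.array(c0[:3])+R@np.array([-260,-260,-69]);c1=[*p,c0[3]+np.degrees(.194)]
print(c1)
json.dump([float(v) for v in c1],open('cur.json','w'))
mid=(0.5*(p+np.array([490,-140,300])))
plan([(*mid,c1[3])]); plan([(490,-140,300,c1[3])])
```

```text
[np.float64(352.6035246431834), np.float64(276.53533407267133), np.float64(300.31899999999996), np.float64(174.68338122553797)]
off [-0.0877, -0.201, 0.0002] tw -0.0 rows>=5.3
off [-0.0877, -0.201, 0.0001] tw -0.0 rows>=5.3
```

Call:
drive_tool:
  offset:
    - [-0.03,-0.03,-0.008]
    - [-0.06,-0.06,-0.016]
    - [-0.09,-0.09,-0.024]
    - [-0.12,-0.12,-0.032]
    - [-0.15,-0.15,-0.04]
    - [-0.18,-0.18,-0.048]
    - [-0.21,-0.21,-0.056]
    - [-0.235,-0.235,-0.063]
    - [-0.26,-0.26,-0.069]
    - [-0.26,-0.26,-0.069]
  twist: [-0.02,-0.05,-0.08,-0.11,-0.14,-0.17,-0.194,-0.194,-0.194,-0.194]
  gripper: 0

```text
time: 0.98
tool_pos: [355.3, 271.8, 301.5]
eef_rot: [-180.0, 0.1, 174.4]
ft_force: [-0.3, 0.9, -0.3]
finger_gap: -0.2
gripper_force: 0.0
```

Call:
drive_tool:
  offset:
    - [-0.0146,-0.0335,0]
    - [-0.0292,-0.067,0]
    - [-0.0439,-0.1005,0]
    - [-0.0585,-0.134,0]
    - [-0.0731,-0.1675,0]
    - [-0.0877,-0.201,0]
    - [-0.1023,-0.2345,0]
    - [-0.1169,-0.268,0]
    - [-0.1316,-0.3015,0]
    - [-0.1462,-0.335,0]
  twist: [0,0,0,0,0,0,0,0,0,0]

```text
time: 1.82
tool_pos: [467.3, -72.2, 300.2]
eef_rot: [180.0, -0.0, 174.7]
ft_force: [1.8, 0.1, 0.0]
finger_gap: -0.1
gripper_force: 0.0
```

Call:
drive_tool:
  offset:
    - [-0.0146,-0.0335,0]
    - [-0.0292,-0.067,0]
    - [-0.0292,-0.067,0]
    - [-0.0292,-0.067,0]
  twist: [0,0,0,0]

```text
time: 2.15
tool_pos: [490.1, -141.3, 299.8]
eef_rot: [180.0, -0.1, 174.5]
ft_force: [0.1, 1.4, 0.6]
finger_gap: 0.2
gripper_force: 0.0
```

Run:
```python
from h import *
st(); print(json.load(open('cur.json')))
im=snap('wrist','w1');cv2.imwrite('pics/w1b.png',cv2.resize(im,(800,600),interpolation=cv2.INTER_CUBIC)); st()
```

```text
{'time': 2.15, 'joint_pos': [-17.43, 9.98, 103.76, 0.01, 66.31, -101.94], 'tool_pos': [490.13, -141.34, 299.78], 'eef_rot': [179.98, -0.05, 174.51], 'ft_force': [0.06, 1.35, 0.57], 'finger_gap': 0.19}
[489.99985286523827, -139.98766528162287, 300.0189999999999, 174.68338122553797]
{'time': 2.2, 'joint_pos': [-17.32, 9.93, 103.84, 0.02, 66.32, -101.92], 'tool_pos': [489.68, -140.18, 299.73], 'eef_rot': [179.96, -0.08, 174.59], 'ft_force': [-1.04, 0.82, -0.02], 'finger_gap': 0.1}
```

View pics/w1b.png

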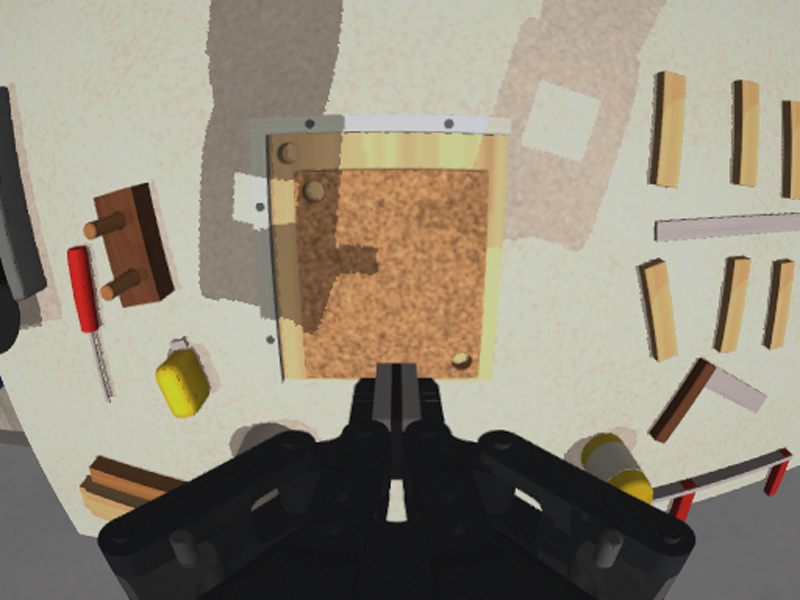

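Run:
```python
from h import *
def p(l,z): return np.round(px2w('wrist',[((x+.5)/1.5625-.5,(y+.5)/1.5625-.5) for x,y in l],z)[:,:2],1).tolist()
print('jh1',p([(288,153)],25),'bh',p([(461,360),(314,190)],41))
print('inner',p([(268,134),(283,381),(508,133)],37))
print('board corners',p([(297,170),(488,171),(305,378)],41))
print('fence outer corner',p([(248,119)],37))
print('dowels',p([(91,230),(107,293)],88))
```

```text
jh1 [[404.2, -229.7]] bh [[614.8, -89.0], [439.7, -207.1]]
inner [[384.8, -242.9], [624.6, -268.6], [404.9, -34.1]]
board corners [[420.3, -219.9], [437.2, -55.2], [620.5, -243.9]]
fence outer corner [[368.3, -259.6]]
dowels [[438.7, -411.7], [499.0, -410.0]]
```

The wrist view shows the jig hole at (288,153), the board holes at (314,190) and (461,360), the inner fence corner at (268,134) and the shut fingers at (397,370). The board is about 33 mm off in jig x and 24 mm off in y. I'll push it along -x first.

```bash
cat >> h.py <<'E'
JO=np.array([509.,-157.]);JY=-5.55
def jp(x,y,z,dy=180):
    a=np.radians(JY);c,s=np.cos(a),np.sin(a)
    return (JO[0]+c*x-s*y,JO[1]+s*x+c*y,z,JY+dy)
E
python3 - <<'E'
from h import *
plan([jp(150,9,120)]);plan([jp(150,9,31)]);plan([jp(100,9,31)])
E
```

```text
off [-0.1705, -0.0068, 0.18] tw 0.004 rows>=5.9
off [-0.0, 0.0, 0.089] tw 0.0 rows>=2.1
off [0.05, 0.0, 0.0] tw 0.0 rows>=1.2
```

Call:
drive_tool:
  offset:
    - [-0.03,-0.001,0]
    - [-0.07,-0.002,0.02]
    - [-0.105,-0.004,0.055]
    - [-0.135,-0.005,0.085]
    - [-0.16,-0.006,0.12]
    - [-0.1705,-0.0068,0.155]
    - [-0.1705,-0.0068,0.18]
    - [-0.1705,-0.0068,0.18]
  twist: [0.004,0.004,0.004,0.004,0.004,0.004,0.004,0.004]

```text
time: 2.87
tool_pos: [655.2, -159.4, 112.8]
eef_rot: [179.9, -0.7, 174.6]
ft_force: [-1.8, 0.5, -0.2]
finger_gap: -0.3
gripper_force: 0.0
```

Call:
drive_tool:
  offset:
    - [0,0,0.035]
    - [0,0,0.07]
    - [0,0,0.089]
    - [0,0,0.089]
  twist: [0,0,0,0]

```text
time: 3.2
tool_pos: [656.1, -160.5, 28.7]
eef_rot: [179.9, -0.4, 174.5]
ft_force: [-0.6, 0.4, -0.4]
finger_gap: -0.1
gripper_force: 0.0
```

Call:
drive_tool:
  offset:
    - [0.01,0,0]
    - [0.016,0,0]
    - [0.021,0,0]
    - [0.026,0,0]
    - [0.031,0,0]
    - [0.036,0,0]
    - [0.041,0,0]
    - [0.046,0,0]
    - [0.05,0,0]
    - [0.05,0,0]
  twist: [0,0,0,0,0,0,0,0,0,0]

```text
time: 4.03
tool_pos: [607.9, -157.5, 31.0]
eef_rot: [180.0, -0.1, 174.4]
ft_force: [-0.6, 0.5, 0.6]
finger_gap: 0.0
gripper_force: 0.0
```

Call:
drive_tool:
  offset:
    - [0.001,0,0]
    - [0.002,0,0]
    - [0.003,0,0]
    - [0.004,0,0]
    - [0.004,0,0]
  twist: [0,0,0,0,0]

```text
time: 4.45
tool_pos: [607.4, -158.2, 31.7]
eef_rot: [-179.9, 0.2, 174.5]
ft_force: [6.5, -3.4, -1.2]
finger_gap: 0.0
gripper_force: 3.3
```

Run:
```python
from h import *
plan([jp(96,9,31)]);st()
im=snap('wrist','w2');c=im[60:250,150:340]
cv2.imwrite('pics/w2b.png',cv2.resize(c,(600,600),interpolation=cv2.INTER_CUBIC))
```

```text
off [0.004, 0.0, 0.0] tw 0.0 rows>=0.1
{'time': 4.45, 'joint_pos': [-15.67, 39.74, 98.35, -0.03, 41.66, -100.11], 'tool_pos': [607.38, -158.18, 31.74], 'eef_rot': [-179.94, 0.24, 174.46], 'ft_force': [6.51, -3.45, -1.16], 'finger_gap': 0.03}
```

View pics/w2b.png

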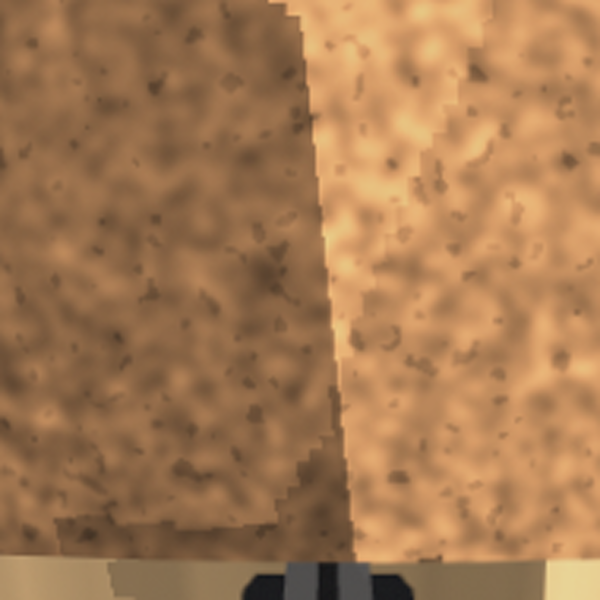

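The board's edge lies at the fingers, row 560 of the crop, and the force is building, so the near fence is probably reached. I'll press a little more.

Call:
drive_tool:
  offset:
    - [0.001,0,0]
    - [0.002,0,0]
    - [0.003,0,0]
    - [0.003,0,0]
  twist: [0,0,0,0]

```text
time: 4.83
tool_pos: [607.2, -158.6, 32.8]
eef_rot: [-179.9, 0.6, 174.5]
ft_force: [11.6, -4.1, -1.4]
finger_gap: 0.2
gripper_force: 6.1
```

Run:
```python
from h import *
plan([jp(93,9,31)],save=1)
print('back'); plan([jp(110,9,31)]);plan([jp(110,9,100)])
# -y push: tool yaw JY+180, closes along jig y; contact at jig x=-15; edge at jig y 70+24
plan([jp(-15,140,100)]);plan([jp(-15,140,31)]);plan([jp(-15,90,31)])
```

```text
off [0.003, 0.0, 0.0] tw 0.0 rows>=0.1
back
off [-0.017, 0.0, 0.0] tw 0.0 rows>=0.4
off [-0.0, 0.0, -0.069] tw 0.0 rows>=1.7
off [0.125, 0.131, 0.0] tw 0.0 rows>=4.3
off [-0.0, 0.0, 0.069] tw 0.0 rows>=1.7
off [-0.0, -0.05, 0.0] tw 0.0 rows>=1.2
```

Call:
drive_tool:
  offset:
    - [-0.017,0,0]
    - [-0.017,0,0]
    - [-0.017,0,-0.035]
    - [-0.017,0,-0.069]
    - [0.01,0.03,-0.069]
    - [0.04,0.06,-0.069]
    - [0.07,0.09,-0.069]
    - [0.095,0.12,-0.069]
    - [0.108,0.131,-0.069]
    - [0.108,0.131,-0.069]
  twist: [0,0,0,0,0,0,0,0,0,0]

```text
time: 5.67
tool_pos: [502.6, -13.7, 99.6]
eef_rot: [180.0, -0.3, 174.6]
ft_force: [0.6, -0.3, 1.0]
finger_gap: 0.1
gripper_force: 0.0
```

Call:
drive_tool:
  offset:
    - [0,0,0.035]
    - [0,0,0.069]
    - [0,0,0.069]
    - [0,-0.008,0.069]
    - [0,-0.016,0.069]
    - [0,-0.022,0.069]
    - [0,-0.028,0.069]
    - [0,-0.034,0.069]
    - [0,-0.04,0.069]
    - [0,-0.044,0.069]
  twist: [0,0,0,0,0,0,0,0,0,0]

```text
time: 6.5
tool_pos: [504.2, -60.7, 32.4]
eef_rot: [180.0, 0.1, 174.4]
ft_force: [1.0, 5.3, 8.5]
finger_gap: -0.3
gripper_force: 4.1
```

Call:
drive_tool:
  offset:
    - [0,-0.003,0]
    - [0,-0.006,0]
    - [0,-0.006,0]
  twist: [0,0,0]

```text
time: 6.75
tool_pos: [503.7, -66.4, 32.3]
eef_rot: [180.0, 0.1, 174.4]
ft_force: [0.9, 3.0, 4.6]
finger_gap: -0.2
gripper_force: 1.9
```

Call:
drive_tool:
  offset:
    - [0,-0.002,0]
    - [0,-0.004,0]
    - [0,-0.006,0]
    - [0,-0.006,0]
  twist: [0,0,0,0]

```text
time: 7.08
tool_pos: [502.9, -72.2, 32.2]
eef_rot: [180.0, 0.1, 174.4]
ft_force: [0.8, 4.0, 5.1]
finger_gap: 0.5
gripper_force: 2.7
```

Run:
```python
from h import *
plan([jp(-15,84,31)])
im=snap('wrist','w3');cv2.imwrite('pics/w3b.png',cv2.resize(im[:270],(800,422),interpolation=cv2.INTER_CUBIC))
```

```text
off [-0.0, -0.006, 0.0] tw 0.0 rows>=0.1
```

View pics/w3b.png

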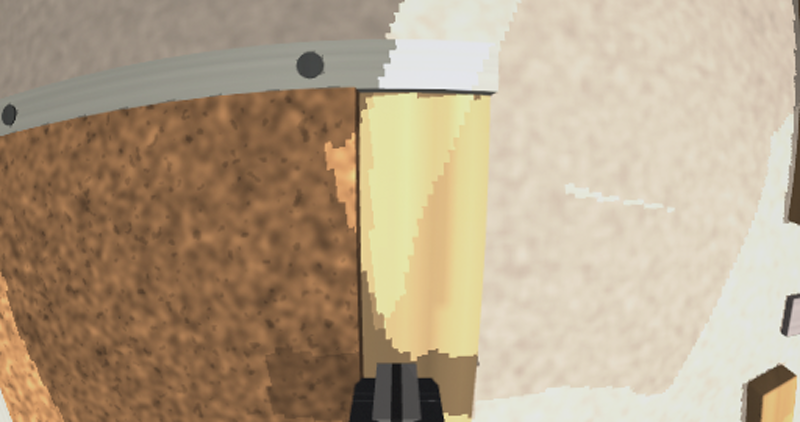

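The board is flush with the near fence at row 90. The fingers at (397,390) are still pushing toward -y, so I'll continue until the force builds.

Call:
drive_tool:
  offset:
    - [0,-0.002,0]
    - [0,-0.004,0]
    - [0,-0.006,0]
    - [0,-0.006,0]
  twist: [0,0,0,0]

```text
time: 7.47
tool_pos: [502.5, -76.5, 32.1]
eef_rot: [179.9, 0.1, 174.4]
ft_force: [1.7, 17.7, 7.0]
finger_gap: -0.4
gripper_force: 9.3
```

Call:
drive_tool:
  offset:
    - [0,-0.001,0]
    - [0,-0.002,0]
    - [0,-0.002,0]
  twist: [0,0,0]

```text
time: 7.72
tool_pos: [502.4, -76.9, 32.2]
eef_rot: [179.8, 0.1, 174.3]
ft_force: [4.4, 28.1, 7.3]
finger_gap: -0.1
gripper_force: 14.9
```

Run:
```python
from h import *
plan([jp(-15,76,31)])
print('--');plan([jp(-15,100,31)],save=0);plan([jp(-15,100,200)],save=0);plan([jp(-40,0,230)])
```

```text
off [-0.0, -0.008, 0.0] tw 0.0 rows>=0.2
--
off [-0.0, 0.024, 0.0] tw 0.0 rows>=0.6
off [-0.0, 0.024, -0.169] tw 0.0 rows>=4.1
off [0.025, -0.076, -0.199] tw 0.0 rows>=5.1
```

Call:
drive_tool:
  offset:
    - [0,0.024,0]
    - [0,0.024,-0.03]
    - [0,0.024,-0.07]
    - [0,0.01,-0.11]
    - [0.01,-0.02,-0.14]
    - [0.02,-0.05,-0.17]
    - [0.025,-0.076,-0.199]
    - [0.025,-0.076,-0.199]
    - [0.025,-0.076,-0.199]
  twist: [0,0,0,0,0,0,0,0,0]

```text
time: 8.47
tool_pos: [469.6, -155.0, 232.4]
eef_rot: [-179.9, 0.3, 174.3]
ft_force: [0.2, 1.0, -0.9]
finger_gap: 0.2
gripper_force: 0.0
```

Run:
```python
from h import *
im=snap('wrist','w4');st();cv2.imwrite('pics/w4b.png',cv2.resize(im[50:290,100:420],(800,600),interpolation=cv2.INTER_CUBIC))
```

```text
{'time': 8.52, 'joint_pos': [-19.54, 13.17, 109.8, 0.0, 56.96, -103.9], 'tool_pos': [468.93, -153.77, 230.8], 'eef_rot': [-179.99, 0.07, 174.35], 'ft_force': [0.49, 1.31, -0.09], 'finger_gap': -0.06}
```

View pics/w4b.png

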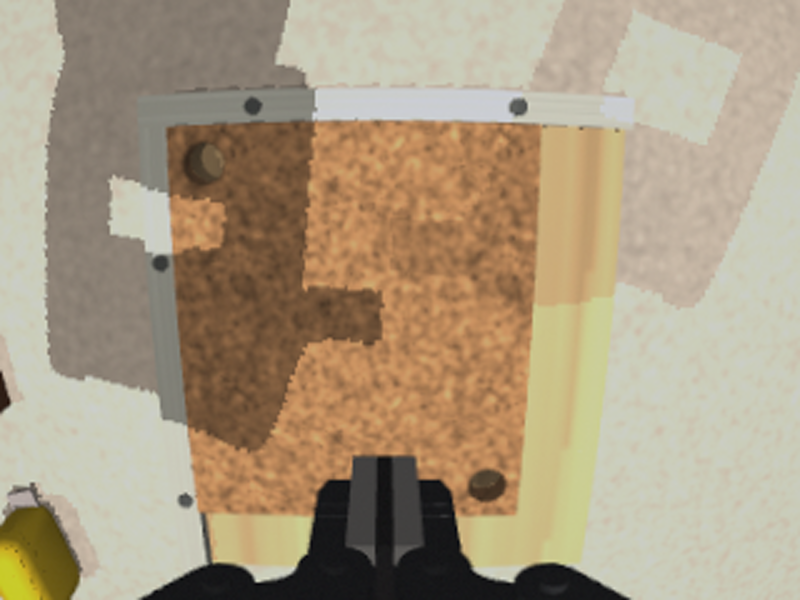

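The board sits home in the corner, with its holes at (204,162) and (487,485). Next I measure the holes and refine the jig pose, then go to the dowels.

Run:
```python
from h import *
def p(l,z): return px2w('wrist',[((x+.5)/2.5-.5+100,(y+.5)/2.5-.5+50) for x,y in l],z)[:,:2]
h=p([(487,485),(204,162)],41);print(h)
B=p([(168,124),(540,124),(519,515),(200,513)],41);print(B)
d=h[0]-h[1];print('dist',np.hypot(*d),'exp',np.hypot(164,136))
yaw=np.degrees(np.arctan2(d[1],d[0])-np.arctan2(136,164));print('yaw',yaw)
for i,j in((0,3),(1,2)):
    e=B[j]-B[i];print(np.hypot(*e),np.degrees(np.arctan2(e[1],e[0])))
e=B[0]-B[1];print(np.hypot(*e),np.degrees(np.arctan2(e[1],e[0]))+90)
print('jig centre from board corners (home)',B.mean(0),'from holes mid',h.mean(0))
```

```text
[[ 578.57131622 -111.9639637 ]
 [ 402.71162344 -229.25703769]]
[[ 382.94102382 -243.71257282]
 [ 401.037381    -77.28409195]
 [ 599.04844189  -95.63008873]
 [ 581.83580034 -263.89633604]]
dist 211.386604943174 exp 213.0539837693724
yaw -5.965757888700177
199.91627354139717 -5.794516506205152
198.8591356519958 -5.293420463161934
167.4094304076704 -6.2055931183000155
jig centre from board corners (home) [ 491.21566176 -170.13077239] from holes mid [ 490.64146983 -170.6105007 ]
```

Run:
```python
from h import *
s=ctrl.sense();R=Ro.from_euler('xyz',s['eef_rot'],degrees=True).as_matrix()
for q in [(11,0,0),(11,9,0),(14,9,0),(11,-9,0),(0,0,0),(-11,0,0),(11,9,-5)]:
    u=w2px('wrist',[R@np.array(q)+s['tool_pos']])[0]; print(q,np.round([(u[0]-100+.5)*2.5-.5,(u[1]-50+.5)*2.5-.5],1))
im=cv2.imread('pics/w4.png')[210:290,190:320];cv2.imwrite('pics/w4c.png',cv2.resize(im,(780,480),interpolation=cv2.INTER_CUBIC))
```

```text
(11, 0, 0) [386.1 451.8]
(11, 9, 0) [428.2 451.6]
(14, 9, 0) [428.5 439.1]
(11, -9, 0) [344.1 451.8]
(0, 0, 0) [386.2 496.1]
(-11, 0, 0) [386.2 537.5]
(11, 9, -5) [429.5 462.4]
```

View pics/w4c.png

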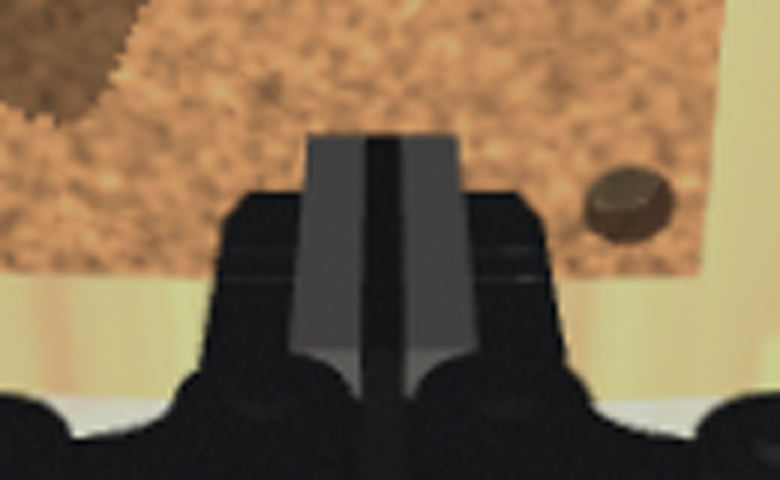

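```bash
sed -i 's/^JO=.*/JO=np.array([509.4,-156.1]);JY=-5.8/' h.py
python3 - <<'E'
from h import *
plan([(480,-412,200,174.2)])
E
```

```text
off [-0.0358, -0.2566, 0.03] tw 0.004 rows>=6.3
```

Call:
drive_tool:
  offset:
    - [-0.003,-0.025,0]
    - [-0.008,-0.06,0.005]
    - [-0.014,-0.1,0.01]
    - [-0.02,-0.14,0.015]
    - [-0.025,-0.18,0.02]
    - [-0.03,-0.215,0.025]
    - [-0.034,-0.245,0.03]
    - [-0.0358,-0.2566,0.03]
    - [-0.0358,-0.2566,0.03]
    - [-0.0358,-0.2566,0.03]
  twist: [0.004,0.004,0.004,0.004,0.004,0.004,0.004,0.004,0.004,0.004]
  gripper: 50

```text
time: 9.35
tool_pos: [479.6, -410.5, 198.5]
eef_rot: [179.9, -0.2, 174.2]
ft_force: [-0.3, 0.8, -0.2]
finger_gap: 42.7
gripper_force: 0.0
```

Run:
```python
from h import *
im=snap('wrist','w5');st();cv2.imwrite('pics/w5b.png',cv2.resize(im[90:330,90:410],(800,600),interpolation=cv2.INTER_CUBIC))
```

```text
{'time': 9.4, 'joint_pos': [-41.61, 26.9, 93.85, 0.03, 59.43, -125.89], 'tool_pos': [479.73, -410.04, 199.09], 'eef_rot': [179.88, -0.12, 174.27], 'ft_force': [0.04, 0.57, 0.23], 'finger_gap': 43.06}
```

View pics/w5b.png

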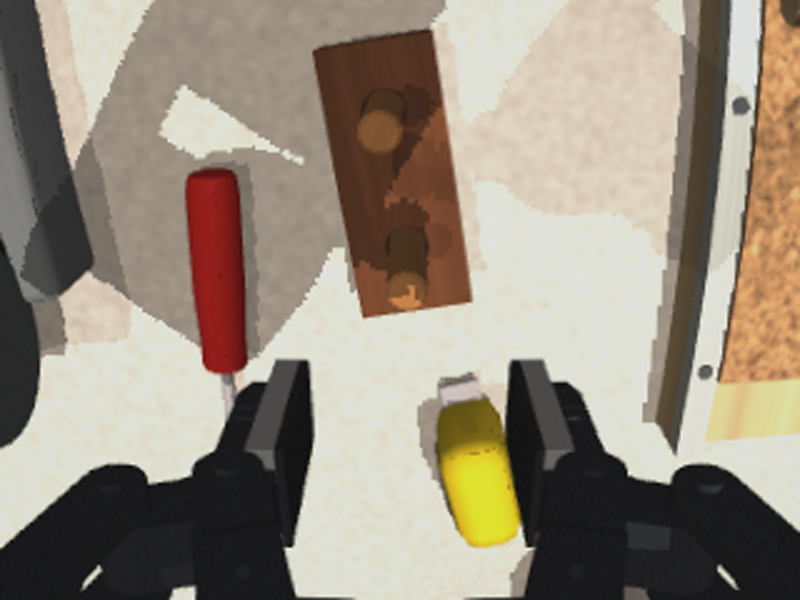

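Dowel tops are at (380,131) and (407,291) in the block, with the screwdriver at (217,270) and the tape measure at (478,480).

Run:
```python
from h import *
def p(l,z): return px2w('wrist',[((x+.5)/2.5-.5+90,(y+.5)/2.5-.5+90) for x,y in l],z)[:,:2]
D=p([(380,131),(407,291)],88);print(D)
print(p([(315,50),(431,31),(471,300),(364,318)],36))
print(p([(480,460)],60))
d=D[1]
plan([(d[0],d[1],130,174.2)]);plan([(d[0],d[1],51,174.2)])
```

```text
[[ 439.5039306  -416.12610927]
 [ 499.45254709 -412.91714034]]
[[ 411.44778938 -441.72126444]
 [ 408.86615444 -393.81942423]
 [ 527.67114121 -387.06863464]
 [ 531.47762392 -435.65424101]]
[[ 597.74998593 -389.41036889]]
off [-0.0195, 0.0011, 0.07] tw 0.0 rows>=1.7
off [0.0, -0.0, 0.079] tw 0.0 rows>=1.9
```

Call:
drive_tool:
  offset:
    - [-0.01,0.001,0.03]
    - [-0.0195,0.0011,0.06]
    - [-0.0195,0.0011,0.07]
    - [-0.0195,0.0011,0.07]
  twist: [0,0,0,0]

```text
time: 9.73
tool_pos: [498.2, -409.6, 127.4]
eef_rot: [179.8, -0.3, 174.4]
ft_force: [-1.2, -0.1, -0.8]
finger_gap: 42.4
gripper_force: 0.0
```

Call:
drive_tool:
  offset:
    - [0,0,0.03]
    - [0,0,0.06]
    - [0,0,0.079]
    - [0,0,0.079]
  twist: [0,0,0,0]

```text
time: 10.07
tool_pos: [497.6, -410.5, 49.0]
eef_rot: [179.8, -0.3, 174.3]
ft_force: [-1.3, -0.0, -0.3]
finger_gap: 42.5
gripper_force: 0.0
```

Call:
drive_tool:
  offset:
    - [0,0,0]
    - [0,0,0]
    - [0,0,0]
    - [0,0,0]
    - [0,0,0]
  twist: [0,0,0,0,0]
  gripper: 0
  newtons: 50

```text
time: 10.48
tool_pos: [500.8, -413.8, 53.8]
eef_rot: [-179.9, 0.2, 174.2]
ft_force: [0.1, 0.7, 8.4]
finger_gap: 14.8
gripper_force: 49.5
```

Run:
```python
from h import *
plan([(499.5,-412.9,130,174.2)]);plan([(429.4,-231.4,130,174.2)]);plan([(429.4,-231.4,96,174.2)])
```

```text
off [-0.0, -0.0, -0.079] tw 0.0 rows>=1.9
off [0.088, 0.1735, 0.0] tw 0.0 rows>=4.7
off [0.0, 0.0, 0.034] tw 0.0 rows>=0.8
```

Call:
drive_tool:
  offset:
    - [0,0,-0.02]
    - [0,0,-0.05]
    - [0,0,-0.079]
    - [0.01,0.02,-0.079]
    - [0.027,0.053,-0.079]
    - [0.045,0.09,-0.079]
    - [0.062,0.122,-0.079]
    - [0.077,0.152,-0.079]
    - [0.088,0.1735,-0.079]
    - [0.088,0.1735,-0.079]
  twist: [0,0,0,0,0,0,0,0,0,0]

```text
time: 11.32
tool_pos: [426.7, -227.6, 130.8]
eef_rot: [179.9, -0.1, 174.3]
ft_force: [-0.3, 0.0, -1.2]
finger_gap: 14.6
gripper_force: 49.2
```

Call:
drive_tool:
  offset:
    - [0,0,0.017]
    - [0,0,0.034]
    - [0,0,0.034]
    - [0,0,0.034]
  twist: [0,0,0,0]

```text
time: 11.65
tool_pos: [429.5, -231.8, 96.5]
eef_rot: [180.0, -0.0, 174.2]
ft_force: [0.4, 0.6, 1.1]
finger_gap: 14.7
gripper_force: 49.2
```

Run:
```python
from h import *
im=snap('wrist','w6');st();cv2.imwrite('pics/w6b.png',cv2.resize(im[140:290,150:350],(800,600),interpolation=cv2.INTER_CUBIC))
s=ctrl.sense();np.save('w6.npy',ctrl.camera_model('wrist')['extrinsics'])
```

```text
{'time': 11.7, 'joint_pos': [-29.75, 25.24, 115.34, -0.0, 39.39, -113.95], 'tool_pos': [429.91, -232.01, 96.98], 'eef_rot': [-179.98, 0.04, 174.21], 'ft_force': [0.06, 0.05, -0.78], 'finger_gap': 14.62}
```

View pics/w6b.png

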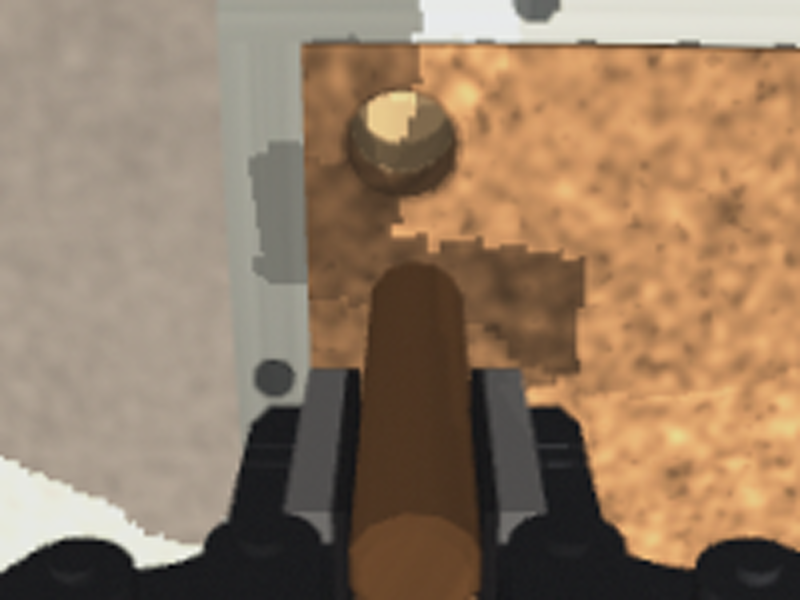

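Hole 1's mouth is centred at (402,142). The dowel's foot apex is at (418,263) and its top is around (415,570). I'll compute the relative shift.

Run:
```python
from h import *
def p(l,z): return px2w('wrist',[((x+.5)/4-.5+150,(y+.5)/4-.5+140) for x,y in l],z)
s=ctrl.sense();R=Ro.from_euler('xyz',s['eef_rot'],degrees=True).as_matrix()
T=lambda P:np.round((P-s['tool_pos'])@R,1)
print('hole',T(p([(402,142)],41)),p([(402,142)],41))
for z in(50,52,54): print('foot',z,T(p([(418,263),(373,300),(463,300)],z)))
print('top',T(p([(415,515),(350,560),(480,560)],133)))
print('tips',T(p([(333,370),(498,370)],97)))
print('hole extents',T(p([(402,88),(402,195),(349,142),(456,142)],41)))
```

```text
hole [[25.5 -2.6 56. ]] [[ 404.34772689 -232.03957068   41.        ]]
foot 50 [[ 6.5  0.1 47. ]
 [-0.5 -7.7 47. ]
 [-0.5  8.  47. ]]
foot 52 [[ 7.3  0.1 45. ]
 [ 0.4 -7.6 45. ]
 [ 0.4  7.9 45. ]]
foot 54 [[ 8.1  0.1 43. ]
 [ 1.3 -7.5 43. ]
 [ 1.3  7.8 43. ]]
top [[ 10.8  -0.5 -36. ]
 [  4.8  -7.6 -36. ]
 [  4.7   6.6 -36. ]]
tips [[  9.9 -11.4  -0. ]
 [  9.9  10.7  -0. ]]
hole extents [[ 35.1  -2.5  56. ]
 [ 15.7  -2.6  56. ]
 [ 25.5 -11.8  56. ]
 [ 25.4   6.8  56. ]]
```

Call:
drive_tool:
  offset:
    - [0.012,-0.0015,0]
    - [0.0237,-0.0027,0]
    - [0.0237,-0.0027,0]
    - [0.0237,-0.0027,0.006]
    - [0.0237,-0.0027,0.012]
    - [0.0237,-0.0027,0.016]
    - [0.0237,-0.0027,0.02]
    - [0.0237,-0.0027,0.02]
  twist: [0,0,0,0,0,0,0,0]

```text
time: 12.37
tool_pos: [405.3, -231.4, 75.3]
eef_rot: [180.0, -0.1, 174.2]
ft_force: [-0.7, 0.4, 0.5]
finger_gap: 15.0
gripper_force: 49.3
```

Call:
drive_tool:
  offset:
    - [0,0,0.005]
    - [0,0,0.01]
    - [0,0,0.014]
    - [0,0,0.018]
    - [0,0,0.021]
    - [0,0,0.021]
  twist: [0,0,0,0,0,0]

```text
time: 12.87
tool_pos: [405.2, -231.5, 54.6]
eef_rot: [180.0, -0.1, 174.2]
ft_force: [0.4, -0.3, 0.7]
finger_gap: 14.7
gripper_force: 49.3
```

Going in freely, and about 7 mm remains.

Call:
drive_tool:
  offset:
    - [0,0,0.003]
    - [0,0,0.006]
    - [0,0,0.008]
    - [0,0,0.01]
    - [0,0,0.01]
  twist: [0,0,0,0,0]

```text
time: 13.28
tool_pos: [408.4, -232.7, 48.3]
eef_rot: [-179.9, 0.3, 174.2]
ft_force: [-0.5, 7.7, 37.8]
finger_gap: 14.6
gripper_force: 57.2
```

Call:
drive_tool:
  offset:
    - [0,0,0]
    - [0,0,0]
    - [0,0,-0.02]
    - [0,0,-0.055]
    - [0,0,-0.085]
    - [0,0,-0.085]
  twist: [0,0,0,0,0,0]
  gripper: 50

```text
time: 13.78
tool_pos: [408.1, -233.3, 134.6]
eef_rot: [-179.8, 0.4, 174.2]
ft_force: [1.3, 0.0, 0.3]
finger_gap: 42.5
gripper_force: 0.0
```

Run:
```python
from h import *
c=json.load(open('cur.json'));R=Ro.from_euler('xyz',[180,0,c[3]],degrees=True).as_matrix()
n=np.array(c[:3])+R@np.array([23.7,-2.7,51-85]);print(n);json.dump([*map(float,n),c[3]],open('cur.json','w'))
plan([(439.5,-416.1,130,174.2)]);plan([(439.5,-416.1,51,174.2)])
print('carry');plan([(439.5,-416.1,130,174.2)]);h=n[:2]+[176.9,118.7]+np.array([24.9,-2.5]);print(h)
plan([(*h,130,174.2)]);plan([(*h,96,174.2)])
```

```text
[ 405.55490839 -231.70662065  130.019     ]
off [-0.0523, -0.18, 0.0] tw 0.0 rows>=4.5
off [-0.0, -0.0, 0.079] tw 0.0 rows>=1.9
carry
off [-0.0, -0.0, -0.079] tw 0.0 rows>=1.9
[ 607.35490839 -115.50662065]
off [-0.1368, 0.3159, 0.0] tw 0.0 rows>=8.3
off [0.0, 0.0, 0.034] tw 0.0 rows>=0.8
```

Call:
drive_tool:
  offset:
    - [-0.006,-0.02,0]
    - [-0.016,-0.055,0]
    - [-0.026,-0.09,0]
    - [-0.036,-0.125,0]
    - [-0.046,-0.158,0]
    - [-0.0523,-0.18,0]
    - [-0.0523,-0.18,0]
    - [-0.0523,-0.18,0]
  twist: [0,0,0,0,0,0,0,0]

```text
time: 14.45
tool_pos: [438.9, -416.6, 129.1]
eef_rot: [179.9, -0.1, 174.1]
ft_force: [0.5, 0.8, 0.1]
finger_gap: 42.5
gripper_force: 0.0
```

Call:
drive_tool:
  offset:
    - [0,0,0.03]
    - [0,0,0.06]
    - [0,0,0.079]
    - [0,0,0.079]
    - [0,0,0.079]
  twist: [0,0,0,0,0]

```text
time: 14.87
tool_pos: [438.5, -414.1, 50.2]
eef_rot: [179.9, -0.2, 174.3]
ft_force: [0.2, -0.2, 0.1]
finger_gap: 42.8
gripper_force: 0.0
```

Call:
drive_tool:
  offset:
    - [0,0,0]
    - [0,0,0]
    - [0,0,0]
    - [0,0,0]
    - [0,0,0]
  twist: [0,0,0,0,0]
  gripper: 0
  newtons: 50

```text
time: 15.28
tool_pos: [440.3, -416.6, 53.0]
eef_rot: [-179.9, 0.1, 174.2]
ft_force: [-0.9, 1.5, 7.5]
finger_gap: 15.1
gripper_force: 49.2
```

Gripped. Now carrying it to near hole 0.

Call:
drive_tool:
  offset:
    - [0,0,-0.02]
    - [0,0,-0.05]
    - [0,0,-0.079]
    - [-0.01,0.023,-0.079]
    - [-0.023,0.053,-0.079]
    - [-0.038,0.088,-0.079]
    - [-0.053,0.123,-0.079]
    - [-0.068,0.158,-0.079]
    - [-0.083,0.193,-0.079]
    - [-0.098,0.228,-0.079]
  twist: [0,0,0,0,0,0,0,0,0,0]

```text
time: 16.12
tool_pos: [560.7, -197.5, 131.1]
eef_rot: [-180.0, 0.1, 174.2]
ft_force: [2.2, -0.9, -0.2]
finger_gap: 14.9
gripper_force: 49.3
```

Call:
drive_tool:
  offset:
    - [-0.015,0.034,0]
    - [-0.028,0.065,0]
    - [-0.0388,0.0879,0]
    - [-0.0388,0.0879,0.015]
    - [-0.0388,0.0879,0.034]
    - [-0.0388,0.0879,0.034]
    - [-0.0388,0.0879,0.034]
  twist: [0,0,0,0,0,0,0]

```text
time: 16.7
tool_pos: [606.7, -115.3, 96.0]
eef_rot: [180.0, -0.1, 174.2]
ft_force: [0.6, -0.1, 1.0]
finger_gap: 15.1
gripper_force: 49.3
```

Run:
```python
from h import *
im=snap('wrist','w7');st();cv2.imwrite('pics/w7b.png',cv2.resize(im[140:290,150:350],(800,600),interpolation=cv2.INTER_CUBIC))
```

```text
{'time': 16.75, 'joint_pos': [-11.89, 33.6, 98.69, -0.0, 47.72, -96.1], 'tool_pos': [607.36, -115.74, 96.85], 'eef_rot': [-180.0, -0.0, 174.21], 'ft_force': [0.16, 0.4, 0.94], 'finger_gap': 14.82}
```

View pics/w7b.png

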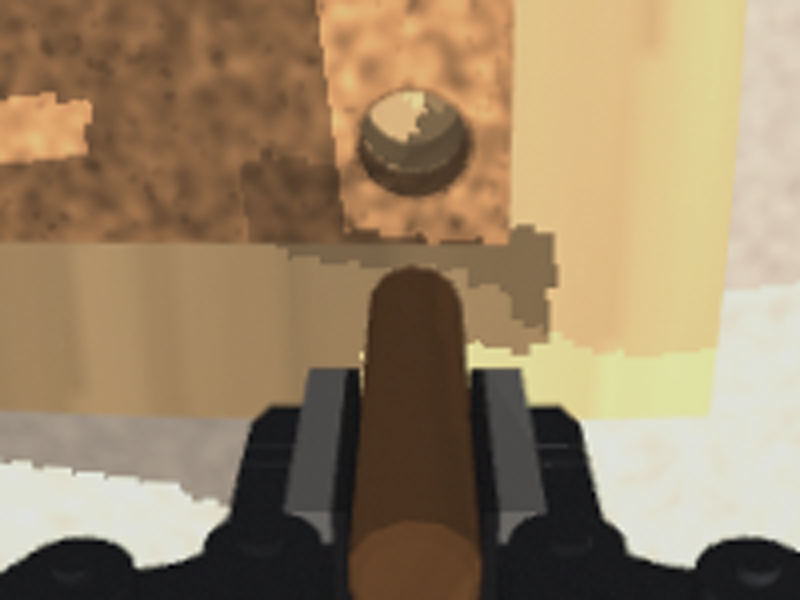

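The hole is at (414,141) and the foot apex at (415,266), so the shift needed is 24.1 mm along tool x and nothing sideways.

Call:
drive_tool:
  offset:
    - [0.012,0,0]
    - [0.0241,0,0]
    - [0.0241,0,0]
    - [0.0241,0,0.006]
    - [0.0241,0,0.012]
    - [0.0241,0,0.016]
    - [0.0241,0,0.02]
    - [0.0241,0,0.02]
  twist: [0,0,0,0,0,0,0,0]

```text
time: 17.42
tool_pos: [583.1, -113.0, 75.1]
eef_rot: [180.0, -0.1, 174.2]
ft_force: [-0.0, 0.2, -0.6]
finger_gap: 14.5
gripper_force: 49.3
```

Call:
drive_tool:
  offset:
    - [0,0,0.005]
    - [0,0,0.01]
    - [0,0,0.014]
    - [0,0,0.018]
    - [0,0,0.021]
    - [0,0,0.021]
  twist: [0,0,0,0,0,0]

```text
time: 17.92
tool_pos: [582.9, -113.0, 54.5]
eef_rot: [180.0, -0.1, 174.2]
ft_force: [0.3, -1.5, -0.5]
finger_gap: 14.7
gripper_force: 49.3
```

Call:
drive_tool:
  offset:
    - [0,0,0.003]
    - [0,0,0.006]
    - [0,0,0.008]
    - [0,0,0.01]
    - [0,0,0.01]
  twist: [0,0,0,0,0]

```text
time: 18.33
tool_pos: [585.8, -113.6, 49.1]
eef_rot: [-180.0, 0.3, 174.2]
ft_force: [-5.2, 1.3, 30.5]
finger_gap: 14.9
gripper_force: 53.8
```

Call:
drive_tool:
  offset:
    - [0,0,0]
    - [0,0,0]
    - [0,0,-0.02]
    - [0,0,-0.055]
    - [0,0,-0.085]
    - [0,0,-0.085]
  twist: [0,0,0,0,0,0]
  gripper: 50

```text
time: 18.83
tool_pos: [586.8, -113.8, 135.5]
eef_rot: [-179.9, 0.5, 174.2]
ft_force: [0.3, -0.1, -0.2]
finger_gap: 42.5
gripper_force: 0.0
```

```bash
cat >> h.py <<'E'
JO=np.array([492.9,-172.2]);JY=-5.9   # board frame from here on
E
python3 - <<'E'
from h import *
slats()
c=json.load(open('cur.json'));R=Ro.from_euler('xyz',[180,0,c[3]],degrees=True).as_matrix()
n=np.array(c[:3])+R@np.array([24.1,0,51-85]);print(n);json.dump([*map(float,n),c[3]],open('cur.json','w'))
S=(401,147.4,-7.6)
plan([(S[0],S[1],130,180+S[2])]);plan([(S[0],S[1],2,180+S[2])])
print('carry');plan([(S[0],S[1],130,180+S[2])]);plan([jp(0,46,130)]);plan([jp(0,46,45)])
E
```

```text
[403.3 147.4 119.6  28.6  -7.6]
[402.  261.3 117.3  28.3  -3.7]
[416.4 349.8 116.9  28.4  -0. ]
[603.1 143.3 118.7  27.9  15.4]
[607.2 256.8 118.7  28.3  -1.3]
[616.7 348.1 118.4  26.4   2.9]
[ 583.3920097  -113.09896746  130.019     ]
off [0.2077, 0.2408, 0.0] tw 0.032 rows>=7.6
off [-0.0, 0.0, 0.128] tw -0.0 rows>=3.1
carry
off [-0.0, 0.0, -0.128] tw -0.0 rows>=3.1
off [-0.1321, -0.2586, 0.0] tw -0.03 rows>=7.0
off [0.0, -0.0, 0.085] tw 0.0 rows>=2.0
```

Call:
drive_tool:
  offset:
    - [0.015,0.018,0]
    - [0.04,0.046,0]
    - [0.067,0.078,0]
    - [0.094,0.109,0]
    - [0.121,0.14,0]
    - [0.148,0.171,0]
    - [0.175,0.203,0]
    - [0.196,0.227,0]
    - [0.2077,0.2408,0]
    - [0.2077,0.2408,0]
  twist: [0,0.01,0.02,0.032,0.032,0.032,0.032,0.032,0.032,0.032]

```text
time: 19.72
tool_pos: [397.8, 149.1, 129.2]
eef_rot: [-179.9, -0.2, 172.6]
ft_force: [-0.5, -0.6, 1.6]
finger_gap: 42.7
gripper_force: 0.0
```

Call:
drive_tool:
  offset:
    - [0,0,0.03]
    - [0,0,0.065]
    - [0,0,0.1]
    - [0,0,0.12]
    - [0,0,0.128]
    - [0,0,0.128]
    - [0,0,0.128]
  twist: [0,0,0,0,0,0,0]

```text
time: 20.3
tool_pos: [400.9, 147.0, 2.2]
eef_rot: [-180.0, -0.1, 172.4]
ft_force: [1.3, -0.2, 0.7]
finger_gap: 42.7
gripper_force: 0.0
```

Call:
drive_tool:
  offset:
    - [0,0,0]
    - [0,0,0]
    - [0,0,0]
    - [0,0,0]
    - [0,0,0]
  twist: [0,0,0,0,0]
  gripper: 0
  newtons: 40

```text
time: 20.72
tool_pos: [401.9, 147.6, 3.5]
eef_rot: [179.9, 0.1, 172.4]
ft_force: [-0.1, -0.8, 8.7]
finger_gap: 27.1
gripper_force: 40.4
```

Gripped at 27 mm. Carrying it to layer 1, y=+46.

Call:
drive_tool:
  offset:
    - [0,0,-0.025]
    - [0,0,-0.06]
    - [0,0,-0.1]
    - [0,0,-0.128]
    - [-0.012,-0.024,-0.128]
    - [-0.03,-0.058,-0.128]
    - [-0.048,-0.094,-0.128]
    - [-0.066,-0.13,-0.128]
    - [-0.084,-0.165,-0.128]
    - [-0.102,-0.2,-0.128]
  twist: [0,0,0,0,0,-0.01,-0.02,-0.03,-0.03,-0.03]

```text
time: 21.55
tool_pos: [475.9, -66.3, 131.1]
eef_rot: [-180.0, 0.1, 174.1]
ft_force: [1.1, 0.4, -0.7]
finger_gap: 27.2
gripper_force: 39.8
```

```bash
cat >> h.py <<'E'
def moved(o,tw):
    c=json.load(open('cur.json'));R=Ro.from_euler('xyz',[180,0,c[3]],degrees=True).as_matrix()
    n=np.array(c[:3])+R@(np.array(o)*1000); json.dump([*map(float,n),c[3]-float(np.degrees(tw))],open('cur.json','w'))
E
python3 - <<'E'
from h import *
S=(401,147.4,-7.6)
json.dump([S[0],S[1],2,180+S[2]],open('cur.json','w'));moved((-.102,-.2,-.128),-.03)
plan([jp(0,46,130)]);plan([jp(0,46,44)]);st()
print('--next: lift, then 2nd');S=(399.5,261.4,-3.8);plan([jp(0,46,130)]);plan([(S[0],S[1],130,180+S[2])]);plan([(S[0],S[1],2,180+S[2])])
E
```

```text
off [-0.0282, -0.0595, -0.0] tw 0.0 rows>=1.6
off [-0.0, -0.0, 0.086] tw 0.0 rows>=2.1
{'time': 21.55, 'joint_pos': [-9.35, 21.13, 115.45, 0.0, 43.34, -93.47], 'tool_pos': [475.93, -66.32, 131.12], 'eef_rot': [-180.0, 0.08, 174.12], 'ft_force': [1.1, 0.39, -0.73], 'finger_gap': 27.18}
--next: lift, then 2nd
off [-0.0, -0.0, -0.086] tw 0.0 rows>=2.1
off [0.1373, 0.3757, 0.0] tw -0.036 rows>=9.6
off [0.0, 0.0, 0.128] tw -0.0 rows>=3.1
```

Call:
drive_tool:
  offset:
    - [-0.015,-0.032,0]
    - [-0.0282,-0.0595,0]
    - [-0.0282,-0.0595,0]
    - [-0.0282,-0.0595,0.03]
    - [-0.0282,-0.0595,0.06]
    - [-0.0282,-0.0595,0.078]
    - [-0.0282,-0.0595,0.086]
    - [-0.0282,-0.0595,0.086]
    - [-0.0282,-0.0595,0.086]
  twist: [0,0,0,0,0,0,0,0,0]

```text
time: 22.3
tool_pos: [497.5, -126.1, 44.6]
eef_rot: [180.0, -0.0, 174.1]
ft_force: [-0.1, 0.8, 0.0]
finger_gap: 27.1
gripper_force: 42.7
```

Call:
drive_tool:
  offset:
    - [0,0,0]
    - [0,0,0]
    - [0,0,0]
    - [0,0,-0.03]
    - [0,0,-0.065]
    - [0,0,-0.086]
    - [0,0,-0.086]
  twist: [0,0,0,0,0,0,0]
  gripper: 50

```text
time: 22.88
tool_pos: [500.4, -127.2, 134.9]
eef_rot: [-179.9, 0.5, 174.1]
ft_force: [-0.1, -0.6, -0.3]
finger_gap: 42.6
gripper_force: 0.0
```

Call:
drive_tool:
  offset:
    - [0.014,0.037,0]
    - [0.028,0.075,0]
    - [0.042,0.113,0]
    - [0.056,0.151,0]
    - [0.07,0.189,0]
    - [0.084,0.227,0]
    - [0.097,0.265,0]
    - [0.11,0.302,0]
    - [0.124,0.338,0]
    - [0.1373,0.3757,0]
  twist: [-0.006,-0.012,-0.02,-0.03,-0.036,-0.036,-0.036,-0.036,-0.036,-0.036]

```text
time: 23.72
tool_pos: [398.3, 262.9, 130.1]
eef_rot: [-180.0, -0.0, 176.2]
ft_force: [0.5, -0.8, 0.1]
finger_gap: 42.5
gripper_force: 0.0
```

Call:
drive_tool:
  offset:
    - [0,0,0.02]
    - [0,0,0.05]
    - [0,0,0.085]
    - [0,0,0.115]
    - [0,0,0.128]
    - [0,0,0.128]
    - [0,0,0.128]
  twist: [0,0,0,0,0,0,0]

```text
time: 24.3
tool_pos: [398.8, 261.0, 1.4]
eef_rot: [-179.9, -0.1, 176.2]
ft_force: [0.8, 0.3, 0.9]
finger_gap: 42.7
gripper_force: 0.0
```

Call:
drive_tool:
  offset:
    - [0,0,0]
    - [0,0,0]
    - [0,0,0]
    - [0,0,0]
    - [0,0,0]
  twist: [0,0,0,0,0]
  gripper: 0

```text
time: 24.72
tool_pos: [399.8, 261.5, 2.8]
eef_rot: [180.0, 0.0, 176.2]
ft_force: [-0.1, -0.4, 0.9]
finger_gap: 27.2
gripper_force: 39.8
```

Run:
```python
from h import *
S=(399.5,261.4,-3.8);slats()
plan([(S[0],S[1],130,180+S[2])]);plan([jp(0,-46,130)]);plan([jp(0,-46,44)])
S=(414,349.8,0);print('next');plan([jp(0,-46,130)]);plan([(S[0],S[1],130,180+S[2])])
```

```text
[603.2 143.3 118.5  27.9  15.4]
[607.2 256.7 118.7  28.4  -1.3]
[616.6 348.  118.4  25.8   2.5]
off [0.0, 0.0, -0.128] tw -0.0 rows>=3.1
off [-0.1204, -0.4724, -0.0] tw 0.036 rows>=11.7
off [0.0, 0.0, 0.086] tw 0.0 rows>=2.1
next
off [0.0, 0.0, -0.086] tw 0.0 rows>=2.1
off [0.132, 0.5572, 0.0] tw -0.103 rows>=13.7
```

Call:
drive_tool:
  offset:
    - [0,0,-0.025]
    - [0,0,-0.06]
    - [0,0,-0.1]
    - [0,0,-0.128]
    - [-0.006,-0.024,-0.128]
    - [-0.014,-0.055,-0.128]
    - [-0.023,-0.09,-0.128]
    - [-0.032,-0.125,-0.128]
    - [-0.041,-0.16,-0.128]
    - [-0.05,-0.195,-0.128]
  twist: [0,0,0,0,0,0,0,0,0,0]

```text
time: 25.6
tool_pos: [436.3, 61.9, 130.6]
eef_rot: [180.0, 0.0, 176.2]
ft_force: [0.5, -0.3, -0.7]
finger_gap: 27.0
gripper_force: 39.8
```

Call:
drive_tool:
  offset:
    - [-0.009,-0.035,0]
    - [-0.018,-0.071,0]
    - [-0.027,-0.107,0]
    - [-0.036,-0.143,0]
    - [-0.045,-0.179,0]
    - [-0.054,-0.215,0]
    - [-0.063,-0.247,0]
    - [-0.0704,-0.2774,0]
    - [-0.0704,-0.2774,0]
    - [-0.0704,-0.2774,0]
  twist: [0.01,0.02,0.03,0.036,0.036,0.036,0.036,0.036,0.036,0.036]

```text
time: 26.43
tool_pos: [488.0, -219.5, 130.3]
eef_rot: [-180.0, 0.0, 173.9]
ft_force: [-0.4, 0.6, -0.3]
finger_gap: 26.9
gripper_force: 39.8
```

Call:
drive_tool:
  offset:
    - [0,0,0.025]
    - [0,0,0.055]
    - [0,0,0.076]
    - [0,0,0.086]
    - [0,0,0.086]
    - [0,0,0.086]
  twist: [0,0,0,0,0,0]

```text
time: 26.93
tool_pos: [487.7, -216.9, 44.1]
eef_rot: [180.0, -0.1, 174.2]
ft_force: [0.7, 0.1, -0.3]
finger_gap: 27.0
gripper_force: 43.0
```

Call:
drive_tool:
  offset:
    - [0,0,0]
    - [0,0,0]
    - [0,0,0]
    - [0,0,-0.03]
    - [0,0,-0.065]
    - [0,0,-0.086]
    - [0,0,-0.086]
  twist: [0,0,0,0,0,0,0]
  gripper: 50

```text
time: 27.52
tool_pos: [490.9, -219.3, 135.1]
eef_rot: [-179.8, 0.5, 174.1]
ft_force: [1.0, -0.7, -0.2]
finger_gap: 42.6
gripper_force: 0.0
```

Run:
```python
from h import *
st();slats()
im=snap('wrist','w8');cv2.imwrite('pics/w8b.png',cv2.resize(im,(600,450)))
```

```text
{'time': 27.52, 'joint_pos': [-25.34, 24.6, 108.57, 0.0, 46.35, -109.45], 'tool_pos': [490.91, -219.29, 135.11], 'eef_rot': [-179.84, 0.45, 174.11], 'ft_force': [1.02, -0.67, -0.23], 'finger_gap': 42.59}
[416.4 349.8 116.2  28.4  -0. ]
[603.2 143.3 118.5  27.9  15.4]
[607.4 256.8 118.4  28.3  -1.3]
[616.6 348.1 118.4  26.4   2.9]
```

View pics/w8b.png

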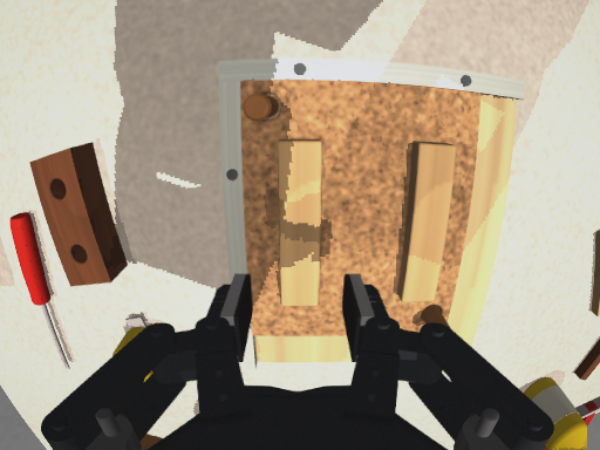

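Both first-layer slats lie parallel at (300,222) and (430,222), with the dowels standing at (262,105) and (432,315). On to layer 2.

Call:
drive_tool:
  offset:
    - [0.006,0.025,0]
    - [0.015,0.063,0]
    - [0.024,0.102,0]
    - [0.033,0.141,0]
    - [0.042,0.18,0]
    - [0.052,0.219,0]
    - [0.061,0.258,0]
    - [0.07,0.297,0]
    - [0.079,0.336,0]
    - [0.088,0.375,0]
  twist: [0,0,0,0,0,0,0,0,0,0]

```text
time: 28.45
tool_pos: [437.4, 165.5, 129.2]
eef_rot: [-179.9, -0.1, 174.1]
ft_force: [0.5, 0.0, -0.3]
finger_gap: 42.5
gripper_force: 0.0
```

Call:
drive_tool:
  offset:
    - [0.009,0.038,0]
    - [0.018,0.076,0]
    - [0.027,0.114,0]
    - [0.036,0.152,0]
    - [0.044,0.1822,0]
    - [0.044,0.1822,0]
    - [0.044,0.1822,0.03]
    - [0.044,0.1822,0.065]
    - [0.044,0.1822,0.1]
    - [0.044,0.1822,0.12]
  twist: [-0.02,-0.04,-0.06,-0.08,-0.103,-0.103,-0.103,-0.103,-0.103,-0.103]

```text
time: 29.28
tool_pos: [411.6, 347.6, 6.2]
eef_rot: [-179.8, -0.3, -180.0]
ft_force: [-0.0, -0.4, -0.5]
finger_gap: 42.9
gripper_force: 0.0
```

Call:
drive_tool:
  offset:
    - [0,0,0.008]
    - [0,0,0.008]
    - [0,0,0.008]
  twist: [0,0,0]

```text
time: 29.53
tool_pos: [413.6, 349.1, 1.6]
eef_rot: [-179.9, -0.1, 180.0]
ft_force: [0.5, 0.9, 0.5]
finger_gap: 42.4
gripper_force: 0.0
```

Call:
drive_tool:
  offset:
    - [0,0,0]
    - [0,0,0]
    - [0,0,0]
    - [0,0,0]
    - [0,0,0]
  twist: [0,0,0,0,0]
  gripper: 0

```text
time: 29.95
tool_pos: [414.4, 350.0, 3.0]
eef_rot: [180.0, 0.0, -180.0]
ft_force: [0.4, -0.8, 4.4]
finger_gap: 27.0
gripper_force: 40.2
```

Run:
```python
from h import *
st();slats()
plan([(414,349.8,2,180)],save=1);json.dump([414,349.8,2,180],open('cur.json','w'))
S=(430,200,130,140);plan([S]);plan([jp(-46,0,130,90)])
```

```text
{'time': 29.95, 'joint_pos': [38.93, 38.17, 109.49, -0.01, 32.28, -51.07], 'tool_pos': [414.36, 349.98, 2.95], 'eef_rot': [179.96, 0.05, -179.99], 'ft_force': [0.35, -0.82, 4.43], 'finger_gap': 27.03}
[603.2 143.2 118.3  28.   15.3]
[607.2 256.7 118.7  28.4  -1.3]
[616.7 348.  118.4  26.6   2.4]
off [-0.0, -0.0, 0.128] tw 0.0 rows>=3.1
off [-0.016, -0.1498, -0.128] tw 0.698 rows>=5.6
off [-0.2493, -0.2705, -0.0] tw 0.976 rows>=8.8
```

Call:
drive_tool:
  offset:
    - [0,0,-0.025]
    - [0,0,-0.06]
    - [0,0,-0.1]
    - [0,-0.01,-0.128]
    - [-0.002,-0.03,-0.128]
    - [-0.005,-0.06,-0.128]
    - [-0.008,-0.09,-0.128]
    - [-0.012,-0.12,-0.128]
    - [-0.016,-0.1498,-0.128]
    - [-0.016,-0.1498,-0.128]
  twist: [0,0,0,0.1,0.22,0.34,0.46,0.58,0.698,0.698]

```text
time: 30.83
tool_pos: [429.4, 196.1, 130.2]
eef_rot: [-179.9, -0.0, 139.5]
ft_force: [-0.2, 0.0, -1.4]
finger_gap: 26.6
gripper_force: 39.7
```

Call:
drive_tool:
  offset:
    - [-0.015,-0.016,0]
    - [-0.04,-0.044,0]
    - [-0.067,-0.073,0]
    - [-0.094,-0.102,0]
    - [-0.121,-0.131,0]
    - [-0.148,-0.16,0]
    - [-0.175,-0.19,0]
    - [-0.202,-0.219,0]
    - [-0.229,-0.248,0]
    - [-0.2493,-0.2705,0]
  twist: [0.08,0.18,0.29,0.4,0.51,0.62,0.73,0.83,0.93,0.976]

```text
time: 31.67
tool_pos: [447.5, -170.1, 130.6]
eef_rot: [179.9, 0.0, 83.8]
ft_force: [1.4, -0.6, 1.1]
finger_gap: 27.0
gripper_force: 39.7
```

Call:
drive_tool:
  offset:
    - [0,0,0]
    - [0,0,0]
    - [0,0,0.025]
    - [0,0,0.05]
    - [0,0,0.064]
    - [0,0,0.07]
    - [0,0,0.07]
    - [0,0,0.07]
  twist: [0,0,0,0,0,0,0,0]

```text
time: 32.33
tool_pos: [447.2, -166.3, 60.3]
eef_rot: [-180.0, -0.0, 84.2]
ft_force: [-0.7, 0.5, -0.6]
finger_gap: 26.9
gripper_force: 41.7
```

Call:
drive_tool:
  offset:
    - [0,0,0]
    - [0,0,0]
    - [0,0,0]
    - [0,0,-0.03]
    - [0,0,-0.06]
    - [0,0,-0.07]
    - [0,0,-0.07]
  twist: [0,0,0,0,0,0,0]
  gripper: 50

```text
time: 32.92
tool_pos: [449.1, -168.2, 133.0]
eef_rot: [179.7, 0.1, 84.1]
ft_force: [-0.4, 0.5, 0.7]
finger_gap: 42.4
gripper_force: 0.0
```

Run:
```python
from h import *
st();slats()
print(jp(-46,0,60,90))
S=(600.5,143.3,130,195.4);plan([(550,0,130,140)]);plan([S]);
```

```text
{'time': 32.92, 'joint_pos': [-21.95, 20.79, 115.68, 0.0, 43.2, -16.06], 'tool_pos': [449.13, -168.18, 132.95], 'eef_rot': [179.68, 0.09, 84.1], 'ft_force': [-0.43, 0.46, 0.74], 'finger_gap': 42.39}
[603.1 143.3 118.5  28.   15.3]
[607.2 256.9 118.7  28.2  -1.3]
[616.8 348.1 118.4  26.3   2.9]
(np.float64(447.14367041260994), np.float64(-167.47154330778665), 60, 84.1)
off [0.1772, 0.0851, -0.0] tw -0.976 rows>=7.8
off [0.0534, 0.1422, -0.0] tw -0.967 rows>=7.7
```

Run:
```python
from h import *
c=jp(-46,0,130,90)
plan([(530,60,130,135)],cur=c);plan([(604.7,256.9,130,178.7)])
plan([(604.7,256.9,2,178.7)]);print('carry');plan([(604.7,256.9,130,178.7)])
plan([(570,70,130,130)]);plan([jp(46,0,130,90)]);plan([jp(46,0,60,90)])
```

```text
off [0.2348, 0.059, 0.0] tw -0.888 rows>=7.1
off [0.0864, 0.192, 0.0] tw -0.763 rows>=6.1
off [0.0, 0.0, 0.128] tw -0.0 rows>=3.1
carry
off [0.0, 0.0, -0.128] tw -0.0 rows>=3.1
off [0.0304, -0.1876, 0.0] tw 0.85 rows>=6.8
off [-0.169, -0.1827, -0.0] tw 0.801 rows>=6.4
off [-0.0, -0.0, 0.07] tw -0.0 rows>=1.7
```

Call:
drive_tool:
  offset:
    - [0.025,0.006,0]
    - [0.055,0.014,0]
    - [0.09,0.023,0]
    - [0.125,0.031,0]
    - [0.16,0.04,0]
    - [0.195,0.049,0]
    - [0.22,0.055,0]
    - [0.2348,0.059,0]
    - [0.2348,0.059,0]
  twist: [-0.1,-0.22,-0.34,-0.46,-0.58,-0.7,-0.81,-0.888,-0.888]

```text
time: 33.72
tool_pos: [530.3, 62.6, 128.8]
eef_rot: [-180.0, -0.1, 135.3]
ft_force: [0.1, 1.3, 0.2]
finger_gap: 42.7
gripper_force: 0.0
```

Call:
drive_tool:
  offset:
    - [0.008,0.018,0]
    - [0.02,0.045,0]
    - [0.035,0.077,0]
    - [0.05,0.11,0]
    - [0.065,0.145,0]
    - [0.078,0.174,0]
    - [0.0864,0.192,0]
    - [0.0864,0.192,0]
    - [0.0864,0.192,0.03]
    - [0.0864,0.192,0.06]
  twist: [-0.1,-0.22,-0.34,-0.46,-0.58,-0.7,-0.763,-0.763,-0.763,-0.763]

```text
time: 34.55
tool_pos: [605.4, 256.2, 70.1]
eef_rot: [180.0, 0.1, 178.5]
ft_force: [0.9, -0.5, -0.4]
finger_gap: 42.6
gripper_force: 0.0
```

Call:
drive_tool:
  offset:
    - [0,0,0.03]
    - [0,0,0.055]
    - [0,0,0.068]
    - [0,0,0.068]
    - [0,0,0.068]
  twist: [0,0,0,0,0]

```text
time: 34.97
tool_pos: [604.1, 255.3, 1.3]
eef_rot: [-179.9, -0.1, 178.5]
ft_force: [0.7, -0.4, 0.6]
finger_gap: 42.8
gripper_force: 0.0
```

Call:
drive_tool:
  offset:
    - [0,0,0]
    - [0,0,0]
    - [0,0,0]
    - [0,0,0]
    - [0,0,0]
  twist: [0,0,0,0,0]
  gripper: 0

```text
time: 35.38
tool_pos: [604.8, 256.8, 2.5]
eef_rot: [180.0, 0.0, 178.7]
ft_force: [0.1, -0.1, -0.4]
finger_gap: 26.6
gripper_force: 39.7
```

Call:
drive_tool:
  offset:
    - [0,0,-0.025]
    - [0,0,-0.06]
    - [0.001,-0.005,-0.1]
    - [0.004,-0.025,-0.128]
    - [0.009,-0.055,-0.128]
    - [0.014,-0.088,-0.128]
    - [0.02,-0.12,-0.128]
    - [0.025,-0.153,-0.128]
    - [0.0304,-0.1876,-0.128]
    - [0.0304,-0.1876,-0.128]
  twist: [0,0,0.08,0.2,0.32,0.44,0.56,0.68,0.79,0.85]

```text
time: 36.22
tool_pos: [568.4, 65.3, 130.2]
eef_rot: [-179.9, -0.0, 129.5]
ft_force: [0.4, 0.2, -0.8]
finger_gap: 26.6
gripper_force: 39.8
```

Call:
drive_tool:
  offset:
    - [-0.017,-0.018,0]
    - [-0.042,-0.045,0]
    - [-0.067,-0.072,0]
    - [-0.092,-0.1,0]
    - [-0.117,-0.127,0]
    - [-0.142,-0.154,0]
    - [-0.16,-0.173,0]
    - [-0.169,-0.1827,0]
    - [-0.169,-0.1827,0]
    - [-0.169,-0.1827,0]
  twist: [0.1,0.22,0.34,0.46,0.58,0.7,0.78,0.801,0.801,0.801]

```text
time: 37.05
tool_pos: [538.6, -177.0, 130.3]
eef_rot: [-180.0, -0.0, 84.1]
ft_force: [0.1, 0.8, -0.7]
finger_gap: 26.8
gripper_force: 39.8
```

Call:
drive_tool:
  offset:
    - [0,0,0.025]
    - [0,0,0.05]
    - [0,0,0.064]
    - [0,0,0.07]
    - [0,0,0.07]
    - [0,0,0.07]
  twist: [0,0,0,0,0,0]

```text
time: 37.55
tool_pos: [539.1, -175.5, 60.4]
eef_rot: [-180.0, -0.0, 84.2]
ft_force: [0.8, -1.3, -0.1]
finger_gap: 27.3
gripper_force: 40.9
```

Call:
drive_tool:
  offset:
    - [0,0,0]
    - [0,0,0]
    - [0,0,0]
    - [0,0,-0.03]
    - [0,0,-0.06]
    - [0,0,-0.07]
    - [0,0,-0.07]
    - [0,0,-0.07]
  twist: [0,0,0,0,0,0,0,0]
  gripper: 50

```text
time: 38.22
tool_pos: [539.0, -176.9, 130.7]
eef_rot: [179.9, 0.0, 84.1]
ft_force: [0.2, -0.6, -0.7]
finger_gap: 42.5
gripper_force: 0.0
```

Run:
```python
from h import *
st();slats();snap('top','t9')
c=jp(46,0,130,90)
plan([(580,-20,130,135)],cur=c);plan([(600.5,143.3,130,195.4)])
plan([(600.5,143.3,2,195.4)]);print('carry');plan([(600.5,143.3,130,195.4)])
plan([jp(0,46,130)]);plan([jp(0,46,76)])
```

```text
{'time': 38.22, 'joint_pos': [-19.38, 27.22, 104.68, 0.0, 48.03, -13.48], 'tool_pos': [538.99, -176.95, 130.66], 'eef_rot': [179.92, 0.02, 84.1], 'ft_force': [0.17, -0.63, -0.7], 'finger_gap': 42.47}
[603.1 143.3 118.3  27.9  15.4]
[616.7 348.1 118.4  25.7   2.5]
off [0.1603, 0.025, 0.0] tw -0.888 rows>=7.1
off [0.1011, 0.13, 0.0] tw -1.055 rows>=8.4
off [0.0, -0.0001, 0.128] tw 0.0 rows>=3.1
carry
off [0.0, 0.0, -0.128] tw 0.0 rows>=3.1
off [0.1709, -0.2326, -0.0] tw 0.372 rows>=6.9
off [0.0, -0.0, 0.054] tw 0.0 rows>=1.3
```

Call:
drive_tool:
  offset:
    - [0.015,0.003,0]
    - [0.035,0.006,0]
    - [0.06,0.01,0]
    - [0.085,0.014,0]
    - [0.11,0.018,0]
    - [0.132,0.021,0]
    - [0.15,0.024,0]
    - [0.1603,0.025,0]
    - [0.1603,0.025,0]
  twist: [-0.1,-0.22,-0.34,-0.46,-0.58,-0.7,-0.81,-0.888,-0.888]

```text
time: 39.07
tool_pos: [579.5, -18.1, 128.6]
eef_rot: [-179.9, -0.1, 135.3]
ft_force: [-0.2, -0.7, 0.5]
finger_gap: 42.5
gripper_force: 0.0
```

Call:
drive_tool:
  offset:
    - [0.008,0.01,0]
    - [0.022,0.028,0]
    - [0.036,0.047,0]
    - [0.05,0.065,0]
    - [0.065,0.083,0]
    - [0.08,0.102,0]
    - [0.092,0.118,0]
    - [0.1011,0.13,0]
    - [0.1011,0.13,0]
    - [0.1011,0.13,0]
  twist: [-0.11,-0.23,-0.35,-0.47,-0.59,-0.71,-0.83,-0.95,-1.055,-1.055]

```text
time: 39.9
tool_pos: [600.0, 143.4, 129.0]
eef_rot: [-180.0, -0.1, -164.5]
ft_force: [-0.2, -0.3, 0.8]
finger_gap: 42.6
gripper_force: 0.0
```

Call:
drive_tool:
  offset:
    - [0,0,0.03]
    - [0,0,0.065]
    - [0,0,0.1]
    - [0,0,0.12]
    - [0,0,0.128]
    - [0,0,0.128]
    - [0,0,0.128]
  twist: [0,0,0,0,0,0,0]

```text
time: 40.48
tool_pos: [600.6, 142.5, 2.0]
eef_rot: [-180.0, -0.0, -164.8]
ft_force: [-0.1, -0.2, 0.3]
finger_gap: 42.8
gripper_force: 0.0
```

Call:
drive_tool:
  offset:
    - [0,0,0]
    - [0,0,0]
    - [0,0,0]
    - [0,0,0]
    - [0,0,0]
  twist: [0,0,0,0,0]
  gripper: 0

```text
time: 40.9
tool_pos: [601.4, 143.4, 3.3]
eef_rot: [-180.0, 0.1, -164.6]
ft_force: [0.4, -1.8, 5.3]
finger_gap: 26.8
gripper_force: 40.3
```

Call:
drive_tool:
  offset:
    - [0,0,-0.025]
    - [0,0,-0.06]
    - [0,0,-0.1]
    - [0,0,-0.128]
    - [0.01,-0.014,-0.128]
    - [0.028,-0.038,-0.128]
    - [0.048,-0.065,-0.128]
    - [0.068,-0.093,-0.128]
    - [0.088,-0.12,-0.128]
    - [0.108,-0.147,-0.128]
  twist: [0,0,0,0,0,0,0,0,0,0]

```text
time: 41.73
tool_pos: [534.3, -28.3, 130.0]
eef_rot: [180.0, -0.0, -164.6]
ft_force: [-0.1, -1.4, -0.6]
finger_gap: 27.0
gripper_force: 39.6
```

Call:
drive_tool:
  offset:
    - [0.018,-0.025,0]
    - [0.036,-0.049,0]
    - [0.053,-0.072,0]
    - [0.0629,-0.0856,0]
    - [0.0629,-0.0856,0]
    - [0.0629,-0.0856,0]
  twist: [0.1,0.2,0.3,0.372,0.372,0.372]

```text
time: 42.23
tool_pos: [497.2, -126.9, 130.1]
eef_rot: [180.0, -0.0, 174.1]
ft_force: [0.1, 0.2, 0.3]
finger_gap: 27.0
gripper_force: 39.6
```

Call:
drive_tool:
  offset:
    - [0,0,0.02]
    - [0,0,0.04]
    - [0,0,0.05]
    - [0,0,0.054]
    - [0,0,0.054]
    - [0,0,0.054]
  twist: [0,0,0,0,0,0]

```text
time: 42.73
tool_pos: [498.2, -125.6, 76.5]
eef_rot: [180.0, 0.0, 174.2]
ft_force: [0.2, 0.3, 0.6]
finger_gap: 26.8
gripper_force: 39.6
```

Call:
drive_tool:
  offset:
    - [0,0,0]
    - [0,0,0]
    - [0,0,0]
    - [0,0,-0.02]
    - [0,0,-0.045]
    - [0,0,-0.054]
    - [0,0,-0.054]
  twist: [0,0,0,0,0,0,0]
  gripper: 50

```text
time: 43.32
tool_pos: [499.5, -126.7, 132.4]
eef_rot: [-180.0, 0.3, 174.1]
ft_force: [-0.2, -0.5, 0.1]
finger_gap: 43.2
gripper_force: 0.0
```

Run:
```python
from h import *
st();slats()
S=(614,348,130,182.7)
plan([S],cur=jp(0,46,130))
plan([(614,348,2,182.7)]);print('carry');plan([S])
plan([jp(0,-46,130)]);plan([jp(0,-46,76)])
```

```text
{'time': 43.32, 'joint_pos': [-15.56, 23.36, 111.3, 0.0, 45.08, -99.68], 'tool_pos': [499.47, -126.73, 132.44], 'eef_rot': [-179.96, 0.27, 174.12], 'ft_force': [-0.17, -0.52, 0.09], 'finger_gap': 43.17}
[616.8 348.1 118.3  26.3   2.9]
off [-0.067, 0.4839, 0.0] tw -0.15 rows>=11.7
off [0.0, -0.0, 0.128] tw -0.0 rows>=3.1
carry
off [0.0, -0.0, -0.128] tw -0.0 rows>=3.1
off [0.1523, -0.5594, -0.0] tw 0.15 rows>=13.9
off [0.0, -0.0, 0.054] tw -0.0 rows>=1.3
```

Call:
drive_tool:
  offset:
    - [-0.003,0.02,0]
    - [-0.008,0.055,0]
    - [-0.013,0.095,0]
    - [-0.018,0.135,0]
    - [-0.024,0.175,0]
    - [-0.03,0.215,0]
    - [-0.036,0.255,0]
    - [-0.041,0.295,0]
    - [-0.046,0.335,0]
    - [-0.051,0.37,0]
  twist: [0,0,0,0,0,0,0,0,0,0]

```text
time: 44.2
tool_pos: [585.8, 238.9, 128.5]
eef_rot: [-180.0, -0.1, 174.2]
ft_force: [0.3, -0.8, -0.4]
finger_gap: 42.4
gripper_force: 0.0
```

Call:
drive_tool:
  offset:
    - [-0.006,0.038,0]
    - [-0.011,0.076,0]
    - [-0.016,0.1139,0]
    - [-0.016,0.1139,0]
    - [-0.016,0.1139,0.03]
    - [-0.016,0.1139,0.065]
    - [-0.016,0.1139,0.1]
    - [-0.016,0.1139,0.12]
    - [-0.016,0.1139,0.128]
    - [-0.016,0.1139,0.128]
  twist: [-0.05,-0.1,-0.15,-0.15,-0.15,-0.15,-0.15,-0.15,-0.15,-0.15]

```text
time: 45.03
tool_pos: [612.0, 347.1, -0.2]
eef_rot: [-179.9, -0.3, -177.3]
ft_force: [0.2, 0.4, 0.6]
finger_gap: 43.0
gripper_force: 0.0
```

Call:
drive_tool:
  offset:
    - [0,0,0]
    - [0,0,0]
    - [0,0,0]
    - [0,0,0]
    - [0,0,0]
    - [0,0,0]
  twist: [0,0,0,0,0,0]
  gripper: 0

```text
time: 45.53
tool_pos: [614.1, 348.2, 2.4]
eef_rot: [180.0, 0.0, -177.3]
ft_force: [1.1, -1.2, 0.1]
finger_gap: 27.1
gripper_force: 40.4
```

Call:
drive_tool:
  offset:
    - [0,0,-0.025]
    - [0,0,-0.06]
    - [0,0,-0.1]
    - [0,0,-0.128]
    - [0.005,-0.018,-0.128]
    - [0.014,-0.053,-0.128]
    - [0.024,-0.09,-0.128]
    - [0.035,-0.128,-0.128]
    - [0.045,-0.166,-0.128]
    - [0.055,-0.204,-0.128]
  twist: [0,0,0,0,0,0,0,0,0,0]

```text
time: 46.37
tool_pos: [568.0, 140.3, 130.6]
eef_rot: [180.0, 0.0, -177.3]
ft_force: [1.6, -0.5, -0.8]
finger_gap: 27.1
gripper_force: 40.5
```

Call:
drive_tool:
  offset:
    - [0.01,-0.037,0]
    - [0.02,-0.075,0]
    - [0.03,-0.113,0]
    - [0.04,-0.151,0]
    - [0.051,-0.189,0]
    - [0.062,-0.227,0]
    - [0.073,-0.265,0]
    - [0.083,-0.303,0]
    - [0.092,-0.335,0]
    - [0.0973,-0.3554,0]
  twist: [0.03,0.06,0.09,0.12,0.15,0.15,0.15,0.15,0.15,0.15]

```text
time: 47.2
tool_pos: [487.5, -220.8, 130.7]
eef_rot: [-180.0, 0.0, 174.0]
ft_force: [-0.5, 0.2, -0.5]
finger_gap: 26.9
gripper_force: 40.5
```

Call:
drive_tool:
  offset:
    - [0,0,0]
    - [0,0,0]
    - [0,0,0.02]
    - [0,0,0.04]
    - [0,0,0.05]
    - [0,0,0.054]
    - [0,0,0.054]
    - [0,0,0.054]
  twist: [0,0,0,0,0,0,0,0]

```text
time: 47.87
tool_pos: [488.8, -217.3, 76.7]
eef_rot: [-180.0, 0.0, 174.2]
ft_force: [0.8, 0.4, -0.6]
finger_gap: 27.2
gripper_force: 40.5
```

Call:
drive_tool:
  offset:
    - [0,0,0]
    - [0,0,0]
    - [0,0,0]
    - [0,0,-0.02]
    - [0,0,-0.045]
    - [0,0,-0.08]
    - [0,0,-0.12]
    - [0,0.02,-0.15]
    - [0,0.03,-0.17]
    - [0,0.03,-0.17]
  twist: [0,0,0,0,0,0,0,0,0,0]
  gripper: 50

```text
time: 48.7
tool_pos: [493.9, -187.7, 251.6]
eef_rot: [-179.9, 0.5, 174.2]
ft_force: [0.3, -0.4, -0.1]
finger_gap: 42.6
gripper_force: 0.0
```

Call:
drive_tool:
  offset:
    - [0,0,0]
    - [0,0,0]
    - [0,0,0]
  twist: [0,0,0]

```text
time: 48.95
tool_pos: [490.5, -188.0, 245.0]
eef_rot: [180.0, -0.1, 174.1]
ft_force: [-0.8, -0.4, 0.4]
finger_gap: 42.5
gripper_force: 0.0
```

Run:
```python
from h import *
st();im=snap('wrist','w9');cv2.imwrite('pics/w9b.png',cv2.resize(im[50:290,100:420],(800,600),interpolation=cv2.INTER_CUBIC));np.save('w9.npy',ctrl.camera_model('wrist')['extrinsics'])
t=snap('top','t10');print('remaining',slats(t))
```

```text
{'time': 48.95, 'joint_pos': [-22.26, 14.96, 105.16, -0.01, 60.01, -106.35], 'tool_pos': [490.51, -187.98, 244.99], 'eef_rot': [179.97, -0.13, 174.09], 'ft_force': [-0.75, -0.39, 0.37], 'finger_gap': 42.51}
remaining []
```

View pics/w9b.png

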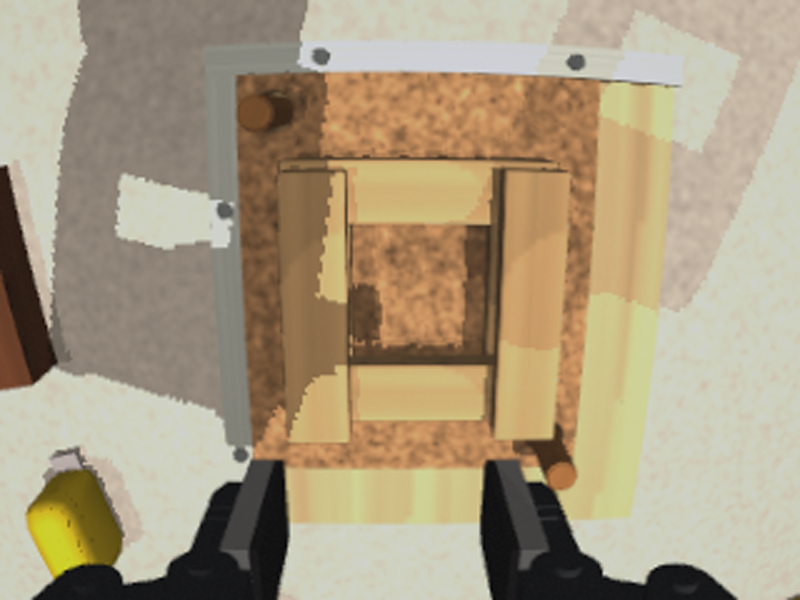

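The tower is square: layer 3 at (315,306) and (530,304), layer 2 at (420,193) and (420,392), and both dowels are standing. A numeric check before handing in:

Run:
```python
from h import *
def p(l,z): return px2w('wrist',[((x+.5)/2.5-.5+100,(y+.5)/2.5-.5+50) for x,y in l],z)[:,:2]
B=p([(237,73),(602,82)],41);e=B[0]-B[1];y=np.arctan2(e[1],e[0])+np.pi/2;print('yaw',np.degrees(y),np.hypot(*e))
A=np.array([[np.cos(y),-np.sin(y)],[np.sin(y),np.cos(y)]])
C=B.mean(0)+A@[100,0];print('centre',C)
f=lambda l,z:np.round((p(l,z)-C)@A,1).tolist()
print('L3',f([(278,172),(346,172),(349,441),(290,442)],89),f([(500,170),(569,171),(555,437),(496,438)],89))
print('L2 near inner, far inner, far outer',f([(420,223),(420,364),(420,419)],73))
print('dowel tops',f([(256,112),(562,474)],85))
```

```text
yaw -6.775013324798141 170.31985014026566
centre [ 493.93194141 -172.56883859]
L3 [[-57.2, -59.4], [-57.2, -32.0], [60.8, -30.8], [61.9, -57.3]] [[-59.3, 29.9], [-60.2, 58.6], [58.4, 62.2], [58.8, 35.0]]
L2 near inner, far inner, far outer [[-34.2, -1.1], [29.7, 0.6], [56.8, 1.5]]
dowel tops [[-81.7, -68.8], [79.7, 68.8]]
```

```bash
python3 -c "
from rig import ctrl
print(ctrl.finish_job())"
```

```text
the job is handed in; nothing more can be done
None
```

The board is home in the jig's corner and pinned by both dowels, and all six slats stand on it as a three-layer 120 mm tower. My last camera measurement put the parts I could see within about 3 mm of where they belong. The job is handed in, but the hand-in call gave no verdict.

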